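Stand the toppled plaster pot back up in the drying tray

TASK

One of the three freshly made plaster pots in the long drying tray has toppled and lies along the tray between the other two. Stand it up again on its base, mouth up, in the tray between its neighbours with at least a finger's width of air to each of them; it is too wide to take round the body, so tip it up by hooking it at the mouth. The plaster is still soft: do not clamp its wall or press hard on it, let it down gently onto its base instead of letting it fall over, and leave the two standing pots where they are.

Things in the scene. Friction and masses are not known exactly. Their poses are not given: they have to be found in the camera images.
- tray: Long low aluminium drying tray fixed to the table, 112 x 600 mm outside, 28 mm high, walls 5 mm, so the lane inside is 102 mm wide and 590 mm long. Origin: centre of the underside. x runs across the lane, y along the lane, z up; its inner floor lies at z = +5 mm.
- pot: The toppled white plaster pot: straight and round, 88 mm outside diameter, 120 mm tall, one end open, wall 8 mm, inside diameter 72 mm, base 10 mm; 0.18 to 0.35 kg, centre of mass 45 mm up; 2 N lift its rim. Origin: centre of the underside. Its z axis runs from base to mouth (up when it stands). At the start it lies along the lane, mouth towards the tray's +y end.
- pot_mouth (a point): Centre of the toppled pot's open mouth, in the plane of the rim, 120 mm from the underside. Lifted here the pot turns about the lower edge of its base, balances about half way up (45 degrees), then would fall; it ends standing on the far side of that edge, so it needs 88 mm plus air behind its base. It slides along the tray when pushed (friction 0.5 to 0.75).
- pot_right: A pot of the same make and size, standing near the tray's -y end, behind the base of the toppled pot, with 55 to 135 mm between them at the start. Origin: centre of its underside, z up. Not to be moved.
- pot_left: A pot of the same make and size, standing near the tray's +y end, beyond the mouth of the toppled pot. Origin: centre of its underside, z up. Not to be moved.
Things that resemble listed ones, but are neither listed nor needed, are in the scene too. Leave any blue or yellow look-alike of the pot alone.

How it is judged (in metres and radians):
At the end, for the whole second after the job is handed in: The pot stands at rest and untouched on its base on the tray's floor, mouth up (within 0.08 rad), between the two standing pots with at least 10 mm of air to each (angle between pot's own z axis and vertical below 0.08 rad and height (world z) of pot_mouth above 0.115 m and z of pot in the frame of tray between 0 and 0.01 m and x of pot in the frame of tray between -0.012 and 0.012 m and y of pot in the frame of tray between -0.16 and 0.16 m and horizontal distance between pot and pot_right above 0.098 m and horizontal distance between pot and pot_left above 0.098 m and linear speed of pot below 0.02 m/s and angular speed of pot below 0.2 rad/s and contact force between the fingers and pot below 0.1 N).
It fails at once if a standing neighbour pot is shifted by more than 8 mm or tipped (distance of any of pot_right, pot_left from where it was at the start of the episode above 0.008 m or angle between any of pot_right, pot_left's own z axis and vertical above 0.15 rad).
It fails at once if the pot is let fall over (turns faster than 4.5 rad/s) (angular speed of pot above 4.5 rad/s).
It fails at once if the fingers press on the pot with more than 30 N (contact force between the fingers and pot above 30 N).
It also fails if it takes over 54 s, if anything falls off the work surface, if the arm or the gripper's body presses on something with over 40 N, if the wrist force passes 120 N, or if a joint passes its speed limit or range.

ROBOT

A 6-joint arm with a two-finger parallel gripper is mounted at the origin on the work surface. World frame = base frame: x ahead of the robot, y to its left, z up, the work surface at z = 0. Lengths are in m, angles in degrees, forces in N, time in s.
With the tool pointing down it reaches from about 0.225 to 0.875 m from the base axis. Payload 3.4 kg.
Tool frame: the origin (TCP) lies at the very end of the fingers, on their centre line; the grasp point (between the pads) lies 19 mm behind it; x points along the fingers, y is the direction in which the jaws open and shut, and the axes are right-handed (so a half turn about x gives the same grasp; the last joint's range is limited). The gripper opens to 85 mm and grips with 20 to 120 N. Pads are 22 mm wide; open, the fingers measure 114 mm over their backs; the gripper's body (76 mm by 85 mm) begins 54 mm behind the grasp point. The pads swing forward as they close: fully open they stand 13 mm farther back than shut.
Start: joints at [57.296, 15.808, 86.224, -0, 77.962, -6.933], TCP at [0.25, 0.518, 0.231] pointing down, gripper open.
Joint ranges: [-165.64, 165.64], [-43.16, 119.46], [12.63, 154.43], [-67.54, 247.53], [6.08, 155.33], [-154.97, 154.97]. Speed limits (degrees/s): [147.25, 147.25, 180, 180, 180, 180].

INTERFACE

Orientations are given as a 3x3 rotation matrix whose columns are the frame's x, y, z axes.
In Python, from cell import bot gives the robot as it stands.
- The arm moves only by the tool jog_arm, never from a script. Its arguments are lists of equal length, an entry for each row: "dp": the shift along the tool's x, y, z in mm, a list of three; "angular": the turn, a rotation vector about the tool's x, y, z in degrees, a list of three; "hand": the closure, from -1 (fully open) to 1 (shut), so that 0 is half open. A call has exactly 8 rows; each row shifts and turns the pose as measured when the row begins, along the tool's axes as they then stand; what a row does not reach is not made up. A row lasts 1/10 s, in which the tool goes at most 50 mm and 8.59 degrees, less where a joint would pass 70% of its speed; a pose out of reach is approached as far as the arm can. A call with a gripper value outside its range is refused whole. The fingers move at their own pace and stop on an object; "newtons" is the grip in N (left out, the last holds). Time passes only in rows, so rows that do not move let the fingers close, or fill a call up. It gives the time, the measured TCP pose, the force and the opening at its end, in the units of the state.
- bot.get_obs(): the state, without advancing time (a new reading comes with each control period).
- bot.grab_frame(name): name is "side" or "top" or "wrist"; returns a dict with "pixels" (400x640x3 uint8, red, green, blue), "z_map" (400x640 float32, m along the optical axis (not along the pixel's ray), 0 where there is no reading), "camera_matrix" (3x3 intrinsics, pixels), "k1" (the pictures are not rectified: a ray, as slopes to the right and down, at radius r is drawn at 1 + k1 r^2 times it, then the intrinsics apply), "R" (3x3) and "t" (3): a world point X has camera coordinates R X + t. Camera axes: x right, y down, z forward; pixel columns grow to the right and rows downward; lengths in m; the calibration is good to about 2 mm. A picture is of the moment at which its call begins.
- bot.sign_off(): hands the job in, once; it reports no verdict.
The state is a dict: "t": time; "joints": joint angles; "qvel": joint speeds; "joint_efforts": joint torques, N m; "tcp_pos": TCP position; "ee_rot": TCP orientation; "wrist_force": force on the tool from outside, world axes, zero at the start; "moment": the same for the moment, N m; "finger_gap": finger opening in m.
Only numpy, scipy, OpenCV 4.12 (cv2) and the standard library are available. Lean on these libraries where they do the work, as an engineer would, in place of code of your own. Each camera call takes 0.05 s, during which the arm holds its last target.

## Working session

There is one attempt and no reset: what is moved stays moved. The work goes in short steps, Python scripts to look and compute and a tool call to move; the robot and the scene stay as the last step left them, time stands still between calls to the robot, and variables do not carry over. Pictures are saved under pics/ and viewed, and the job is handed in when it is done.

Besides the shell and the picture viewer there is one more tool, called after "Call:" by a JSON object that holds its "api" and its "payload", one argument or row to a line. jog_arm: Moves the arm, as the interface text tells. Its arguments: {"type":"object","properties":{"dp":{"type":"array"},"angular":{"type":"array"},"hand":{"type":"array"},"newtons":{"type":"number"}},"required":["dp","angular","hand"]}

```bash
mkdir -p pics; ls; cat > h.py <<'E'
import numpy as np, cv2
from cell import bot
def save(f,n): cv2.imwrite('pics/'+n+'.png',f['pixels'][:,:,::-1])
def pts(f):
    z=f['z_map'];K=np.array(f['camera_matrix']);h,w=z.shape
    u,v=np.meshgrid(np.arange(w),np.arange(h))
    p=np.stack([u,v],-1).reshape(-1,1,2).astype(np.float64)
    n=cv2.undistortPoints(p,K,np.array([f['k1'],0,0,0.])).reshape(h,w,2)
    c=np.dstack([n*z[...,None],z])
    X=(c-np.array(f['t']))@np.array(f['R'])
    X[z<=0]=np.nan
    return X
E
python3 - <<'E'
from h import *
o=bot.get_obs()
for k,v in o.items(): print(k,np.round(v,3).tolist())
for n in ['side','top','wrist']:
    f=bot.grab_frame(n); save(f,n+'0'); np.savez('/tmp/'+n+'0.npz',X=pts(f),im=f['pixels'])
    print(n,np.round(-np.array(f['R']).T@f['t'],3),np.round(f['R'],2).tolist(),f['k1'],f['camera_matrix'][0][0])
E
```

```text
pics
t 0.0
joints [57.296, 15.849, 86.296, -0.0, 77.96, -6.933]
qvel [0.033, -0.021, -0.068, -0.074, 0.005, -0.034]
joint_efforts [-0.002, -41.677, -24.581, -0.0, 0.011, -0.0]
tcp_pos [0.25, 0.517, 0.23]
ee_rot [[-0.001, 0.435, 0.901], [-0.002, 0.901, -0.435], [-1.0, -0.002, -0.0]]
wrist_force [-0.472, 0.416, 0.331]
moment [-0.026, -0.026, -0.017]
finger_gap 0.085
side [ 0.027 -0.637  0.773] [[0.79, -0.61, -0.02], [-0.41, -0.5, -0.76], [0.46, 0.61, -0.65]] -0.05353522576665812 483.5778853556003
top [0.463 0.019 1.04 ] [[-0.02, -1.0, 0.0], [-1.0, 0.02, -0.09], [0.09, -0.01, -1.0]] -0.09667318827037776 440.1776601938185
wrist [0.19  0.547 0.373] [[0.44, 0.9, -0.0], [0.87, -0.42, 0.26], [0.24, -0.12, -0.96]] -0.02999887898941477 297.29769104214887
```

View pics/top0.png

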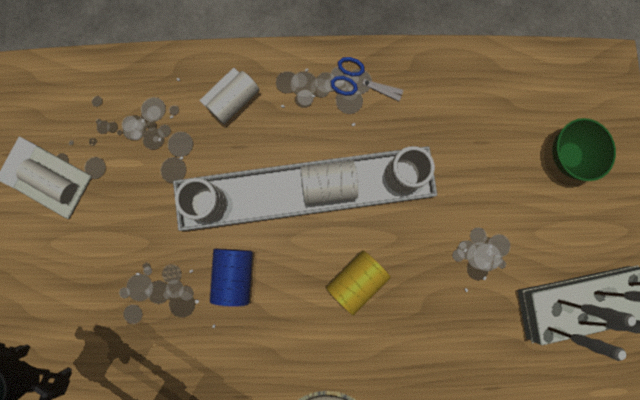

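View pics/side0.png

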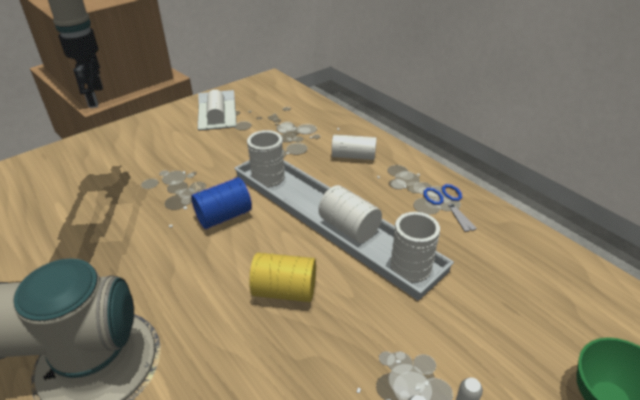

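The top view shows the tray from (180,205) to (432,175). pot_left stands at (202,200), pot_right at (411,170), and the toppled pot lies at (302–357,183) with its mouth towards the left (+y). Next I'll measure these.

```bash
python3 - <<'E'
from h import *
d=np.load('/tmp/top0.npz');X=d['X'];im=d['im']
def patch(u0,u1,v0,v1): return X[v0:v1,u0:u1].reshape(-1,3)
# rims
for n,b in dict(left=(175,235,170,232),right=(385,440,140,200)).items():
    P=patch(*b);P=P[np.isfinite(P).all(1)];R=P[(P[:,2]>.112)&(P[:,2]<.14)]
    (c,r)=cv2.minEnclosingCircle(R[:,:2].astype(np.float32)); 
    s=R[:,:2];A=np.c_[2*s,np.ones(len(s))];q=np.linalg.lstsq(A,(s**2).sum(1),rcond=None)[0]
    print(n,len(R),np.round(c,4),round(r,4),'fit',q[:2],np.sqrt(q[2]+q[:2]@q[:2]),'z',np.median(R[:,2]))
P=patch(295,365,150,215);P=P[np.isfinite(P).all(1)]
print('maxz',np.percentile(P[:,2],[50,90,98]))
T=P[P[:,2]>.06];r=cv2.minAreaRect((T[:,:2]*1000).astype(np.float32));print('pot top>.06',r)
T=P[P[:,2]>.085];r=cv2.minAreaRect((T[:,:2]*1000).astype(np.float32));print('pot top>.085',r)
# tray: walls/outline z in .02-.034 
P=patch(165,445,140,240).reshape(-1,3);P=P[np.isfinite(P).all(1)]
T=P[(P[:,2]>.018)&(P[:,2]<.034)]
r=cv2.minAreaRect((T[:,:2]*1000).astype(np.float32));print('tray',len(T),r)
print(cv2.boxPoints(r))
F=P[(P[:,2]>.001)&(P[:,2]<.01)];print('floor',np.percentile(F[:,2],[10,50,90]))
E
```

```text
left 547 [0.5593 0.2637] 0.0448 fit [0.55872098 0.26275217] 0.039434802304159175 z 0.12429847922716587
right 540 [ 0.6174 -0.1983] 0.0449 fit [ 0.61654895 -0.19765481] 0.03980222679287617 z 0.12466248754129299
maxz [0.03177028 0.09150802 0.09405107]
pot top>.06 ((597.8937377929688, -19.756011962890625), (85.58318328857422, 120.045654296875), 5.901174068450928)
pot top>.085 ((597.5165405273438, -19.92528533935547), (57.50730514526367, 120.51525115966797), 7.109692573547363)
tray 2236 ((588.9974365234375, 34.975311279296875), (119.78668212890625, 607.8619384765625), 6.609541893005371)
[[ 494.51895  329.99234]
 [ 564.4854  -273.8295 ]
 [ 683.47595 -260.04172]
 [ 613.50946  343.78012]]
floor [0.00139078 0.00344039 0.00689265]
```

Call:
{"api": "jog_arm", "payload": {
  "dp": [
    [0,-26,37],
    [0,-26,37],
    [0,-26,37],
    [0,-26,37],
    [0,-26,37],
    [0,-26,37],
    [0,-26,37],
    [0,-26,37]
  ],
  "angular": [
    [0,0,0],
    [0,0,0],
    [0,0,0],
    [0,0,0],
    [0,0,0],
    [0,0,0],
    [0,0,3],
    [0,0,3]
  ],
  "hand": [1,1,1,1,1,1,1,1],
  "newtons": 20
}}

```text
t: 0.95
tcp_pos: [0.4306, 0.1978, 0.2262]
ee_rot: [[0.044, 0.419, 0.907], [0.097, 0.902, -0.421], [-0.994, 0.107, -0.001]]
wrist_force: [0.7, 0.8, 0.3]
finger_gap: 0.0002
```

```bash
python3 - <<'E'
from h import *
o=bot.get_obs()
for k in ['t','joints','tcp_pos','ee_rot','wrist_force','finger_gap']: print(k,np.round(o[k],4).tolist())
E
```

```text
t 0.95
joints [12.4181, 4.7648, 101.4693, 5.2123, 70.1524, -54.2723]
tcp_pos [0.4306, 0.1978, 0.2262]
ee_rot [[0.0442, 0.4191, 0.9069], [0.0972, 0.9016, -0.4214], [-0.9943, 0.1068, -0.0009]]
wrist_force [0.7064, 0.7986, 0.2654]
finger_gap 0.0002
```

```bash
cat > kin.py <<'E'
import numpy as np
from scipy.spatial.transform import Rotation as Ro
from scipy.optimize import least_squares
Rz=lambda a:Ro.from_euler('z',a,degrees=True).as_matrix()
Ry=lambda a:Ro.from_euler('y',a,degrees=True).as_matrix()
C=np.array([[0,0,1.],[0,1,0],[-1,0,0]]) # placeholder
DATA=[([57.296,15.849,86.296,0,77.96,-6.933],[.25,.517,.23]),([12.4181,4.7648,101.4693,5.2123,70.1524,-54.2723],[.4306,.1978,.2262])]
def rot(q): return Rz(q[0])@Ry(q[1]+q[2])@Rz(q[3])@Ry(q[4])@Rz(q[5])
def fk(q,p):
    d1,L2,L3,e,D=p[:5]
    A=Rz(q[0]);W=A@(np.array([0,e,d1])+Ry(q[1])@[0,0,L2]+Ry(q[1]+q[2])@[0,0,L3])
    R=rot(q); return W+R@[0,0,D],R
E
python3 - <<'E'
from kin import *
R1=np.array([[0.0442,0.4191,0.9069],[0.0972,0.9016,-0.4214],[-0.9943,0.1068,-0.0009]])
M=rot(DATA[1][0]);print(np.round(M.T@R1,3))
f=lambda p:np.r_[np.concatenate([fk(q,p)[0]-x for q,x in DATA])*1000,(np.array(p)-[.35,.4,.4,.07,.25])*.1]
s=least_squares(f,[.35,.4,.4,.07,.25]);print(s.x,s.fun)
E
```

```text
[[ 0. -1. -0.]
 [ 0. -0. -1.]
 [ 1.  0.  0.]]
[0.05343634 0.65298772 0.40136434 0.06906847 0.3675118 ] [-1.26867777e-01 -8.59055159e-03 -3.52207101e-01  1.22092903e-01
 -7.76762962e-02  3.52210067e-01 -2.96563662e-02  2.52987723e-02
  1.36434489e-04 -9.31533653e-05  1.17511798e-02]
```

```bash
cat >> kin.py <<'E'
CT=np.array([[0,-1,0],[0,0,-1],[1,0,0.]])
P0=[.05343634,.65298772,.40136434,.06906847,.3675118]
import json,os
if os.path.exists('p.json'): P0=json.load(open('p.json'))
LO=np.array([-165.64,-43.16,12.63,-67.54,6.08,-154.97]);HI=np.array([165.64,119.46,154.43,247.53,155.33,154.97])
def ik(x,R,p=None,seeds=([10,15,95,-50,75,60],[10,15,95,-50,75,-100],[0,10,95,0,75,90],[0,10,95,0,75,-90])):
    p=P0 if p is None else p
    best=None
    for s in seeds:
        def f(q):
            X,M=fk(q,p);return np.r_[(X-x)*10,(M@CT-R).ravel()*3]
        r=least_squares(f,np.clip(s,LO+1,HI-1),bounds=(LO,HI))
        if best is None or r.cost<best[0]-1e-9: best=(r.cost,r.x)
        yield r.cost,r.x
a=np.radians(6.9);U=np.array([-np.sin(a),np.cos(a),0]);XT=np.array([np.cos(a),np.sin(a),0]);T0=np.array([.589,.035,0])
def hook(tau,s):
    tau=np.radians(tau);x=-U*np.cos(tau)-np.array([0,0,np.sin(tau)]);z=s*XT;return np.c_[x,np.cross(z,x),z]
E
cat > t.py <<'E'
from kin import *
for s in (1,-1):
  for tau in (15,25,35,50,70,90,100):
    R=hook(tau,s);x=T0+U*.06+[0,0,.07]
    b=min(ik(x,R),key=lambda t:t[0]);print(s,tau,'%.1e'%b[0],b[1].round(0))
E
python3 t.py
```

```text
1 15 1.6e-29 [ 34.  47. 100. -59.  91. -29.]
1 25 7.6e-30 [ 32.  42. 100. -55.  85. -34.]
1 35 1.4e-21 [ 30.  37. 100. -50.  78. -40.]
1 50 4.4e-30 [ 25.  31. 100. -41.  69. -50.]
1 70 5.6e-30 [ 15.  25. 100. -23.  60. -70.]
1 90 1.2e-29 [  3.  22. 101.  -0.  57. -94.]
1 100 3.6e-28 [  -4.   23.  101.   12.   59. -107.]
-1 15 4.2e-30 [ 34.  47. 100. -59.  91. 151.]
-1 25 1.0e-29 [ 32.  42. 100. -55.  85. 146.]
-1 35 7.5e-30 [ 30.  37. 100. -50.  78. 140.]
-1 50 3.0e-29 [ 25.  31. 100. -41.  69. 130.]
-1 70 1.6e-30 [ 15.  25. 100. -23.  60. 110.]
-1 90 9.6e-30 [  3.  22. 101.  -0.  57.  86.]
-1 100 2.5e-26 [ -4.  23. 101.  12.  59.  73.]
```

Call:
{"api": "jog_arm", "payload": {
  "dp": [
    [0,-26,37],
    [0,-26,37],
    [0,-26,37],
    [0,-26,37],
    [0,-26,37],
    [0,-26,37],
    [0,0,0],
    [0,0,0]
  ],
  "angular": [
    [0,0,-3],
    [0,0,-3],
    [0,0,0],
    [0,0,0],
    [0,0,0],
    [0,0,0],
    [0,0,0],
    [0,0,0]
  ],
  "hand": [1,1,1,1,1,1,1,1]
}}

```text
t: 1.75
tcp_pos: [0.5694, -0.0559, 0.219]
ee_rot: [[-0.003, 0.432, 0.902], [-0.001, 0.902, -0.432], [-1.0, -0.002, -0.003]]
wrist_force: [-0.6, 0.2, -1.0]
finger_gap: -0.0001
```

```bash
python3 - <<'E'
from h import *
o=bot.get_obs()
for k in ['t','joints','tcp_pos','ee_rot']: print(k,np.round(o[k],4).tolist())
E
```

```text
t 1.75
joints [-12.5226, 16.069, 87.6221, -0.0803, 76.4861, -76.9093]
tcp_pos [0.5694, -0.0559, 0.219]
ee_rot [[-0.0033, 0.432, 0.9019], [-0.0007, 0.9019, -0.432], [-1.0, -0.002, -0.0027]]
```

Call:
{"api": "jog_arm", "payload": {
  "dp": [
    [0,0,0],
    [0,0,0],
    [0,0,0],
    [0,0,0],
    [0,-22,10],
    [0,-22,10],
    [0,-22,10],
    [0,0,0]
  ],
  "angular": [
    [-8.1,0,0],
    [-8.1,0,0],
    [-8.1,0,0],
    [-8.1,0,0],
    [0,0,0],
    [0,0,0],
    [0,0,0],
    [0,0,0]
  ],
  "hand": [1,1,1,1,1,1,1,1]
}}

```text
t: 2.55
tcp_pos: [0.603, -0.106, 0.2179]
ee_rot: [[-0.01, -0.155, 0.988], [0.004, 0.988, 0.155], [-1.0, 0.006, -0.009]]
wrist_force: [-0.6, -0.3, -0.3]
finger_gap: -0.0001
```

```bash
cat >> h.py <<'E'
from kin import U,XT,T0
def st(name=None):
    o=bot.get_obs();R=np.array(o['ee_rot']);x=np.array(o['tcp_pos'])
    d=x-T0;print('t',o['t'],'tray xyz mm',np.round([d@XT*1000,d@U*1000,d[2]*1000],1),'pitch',np.round(np.degrees(np.arctan2(-R[2,0],-R[:,0]@U)),1),'tool z.XT,U,Z',np.round([R[:,2]@XT,R[:,2]@U,R[2,2]],3),'F',np.round(o['wrist_force'],1),'gap',round(o['finger_gap'],4))
    print('q',np.round(o['joints'],3).tolist(),np.round(x,4).tolist())
    if name:
        for n in name[1]:
            f=bot.grab_frame(n);save(f,n+name[0]);np.savez('/tmp/%s%s.npz'%(n,name[0]),X=pts(f),im=f['pixels'])
E
python3 -c "
from h import *
st(('1',['top','wrist']))"
```

```text
t 2.55 tray xyz mm [  -3.  -141.7  217.9] pitch 90.3 tool z.XT,U,Z [ 0.999  0.035 -0.009] F [-0.6 -0.3 -0.3] gap -0.0001
q [-16.527, 19.78, 82.274, 0.081, 78.579, -115.446] [0.603, -0.106, 0.2179]
```

View pics/wrist1.png

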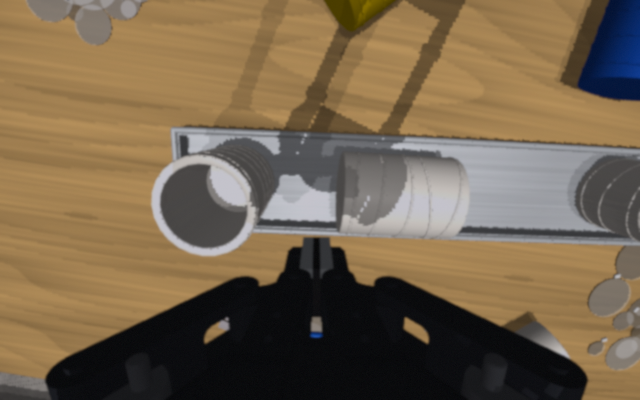

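View pics/top1.png

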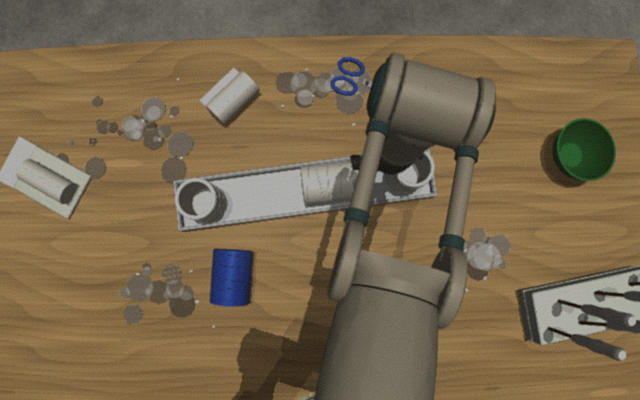

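Call:
{"api": "jog_arm", "payload": {
  "dp": [
    [0,-8,4],
    [20,0,0],
    [25,0,0],
    [25,0,0],
    [25,0,0],
    [25,0,0],
    [20,0,0],
    [0,0,0]
  ],
  "angular": [
    [2,0,0],
    [0,0,0],
    [0,0,0],
    [0,0,0],
    [0,0,0],
    [0,0,0],
    [0,0,0],
    [0,0,0]
  ],
  "hand": [1,1,1,1,1,1,1,1]
}}

```text
t: 3.45
tcp_pos: [0.604, -0.1037, 0.0767]
ee_rot: [[-0.008, -0.117, 0.993], [0.007, 0.993, 0.118], [-1.0, 0.008, -0.007]]
wrist_force: [-0.4, -0.3, -0.1]
finger_gap: 0.0002
```

```bash
python3 -c "
from h import *
st(('2',['side']))"
```

```text
t 3.45 tray xyz mm [  -1.8 -139.5   76.7] pitch 90.4 tool z.XT,U,Z [ 1.    -0.003 -0.007] F [-0.4 -0.3 -0.1] gap 0.0002
q [-16.392, 26.057, 93.687, 0.28, 60.816, -113.279] [0.604, -0.1037, 0.0767]
```

View pics/side2.png

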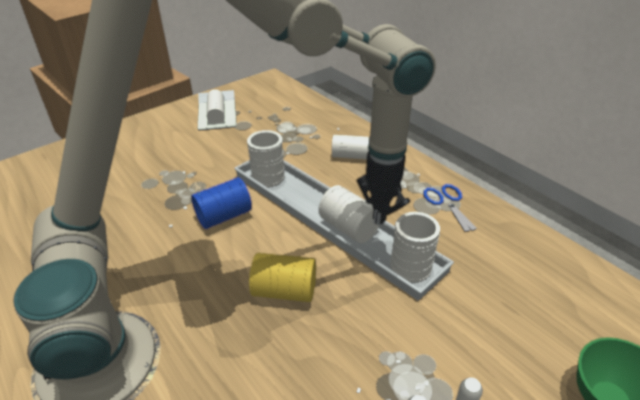

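Call:
{"api": "jog_arm", "payload": {
  "dp": [
    [8,0,1],
    [4,2,1],
    [0,6,0],
    [0,6,0],
    [0,7,0],
    [0,7,0],
    [0,7,0],
    [0,7,0]
  ],
  "angular": [
    [0,0,0],
    [0,0,0],
    [0,0,0],
    [0,0,0],
    [0,0,0],
    [0,0,0],
    [0,0,0],
    [0,0,0]
  ],
  "hand": [1,1,1,1,1,1,1,1]
}}

```text
t: 4.3
tcp_pos: [0.6055, -0.0597, 0.071]
ee_rot: [[0.004, -0.117, 0.993], [0.002, 0.993, 0.117], [-1.0, 0.002, 0.005]]
wrist_force: [0.1, -0.4, -0.0]
finger_gap: -0.0
```

```bash
python3 -c "
from h import *
st()"
```

```text
t 4.3 tray xyz mm [  5. -96.  71.] pitch 90.1 tool z.XT,U,Z [ 1.    -0.003  0.005] F [ 0.1 -0.4 -0. ] gap -0.0
q [-12.301, 25.704, 95.304, 0.226, 58.775, -109.138] [0.6055, -0.0597, 0.071]
```

Call:
{"api": "jog_arm", "payload": {
  "dp": [
    [0,4,-1],
    [0,4,-1],
    [0,3,-1],
    [0,2,0],
    [0,0,0],
    [-10,-15,0],
    [-20,-8,0],
    [-40,0,0]
  ],
  "angular": [
    [0,0,0],
    [0,0,0],
    [0,0,0],
    [0,0,0],
    [0,0,0],
    [0,0,0],
    [0,0,0],
    [0,0,0]
  ],
  "hand": [1,1,1,1,1,1,1,1]
}}

```text
t: 5.1
tcp_pos: [0.5991, -0.0694, 0.1382]
ee_rot: [[-0.008, -0.119, 0.993], [0.005, 0.993, 0.119], [-1.0, 0.006, -0.008]]
wrist_force: [1.0, -0.4, -0.0]
finger_gap: -0.0002
```

```bash
python3 -c "
from h import *
st(('3',['side','top']))"
```

```text
t 5.1 tray xyz mm [  -2.5 -104.9  138.2] pitch 90.3 tool z.XT,U,Z [ 1.    -0.001 -0.008] F [ 1.  -0.4 -0. ] gap -0.0002
q [-13.324, 22.09, 90.51, 0.192, 67.929, -110.225] [0.5991, -0.0694, 0.1382]
```

Call:
{"api": "jog_arm", "payload": {
  "dp": [
    [-30,10,0],
    [-20,35,0],
    [-20,40,0],
    [-15,40,0],
    [-10,40,0],
    [-5,40,0],
    [0,20,0],
    [0,0,0]
  ],
  "angular": [
    [0,0,0],
    [0,0,0],
    [0,0,0],
    [0,0,0],
    [0,0,0],
    [0,0,0],
    [0,0,-7],
    [0,0,-8]
  ],
  "hand": [1,1,1,1,1,1,1,1]
}}

```text
t: 6.0
tcp_pos: [0.5824, 0.1477, 0.2557]
ee_rot: [[0.048, -0.091, 0.995], [-0.263, 0.96, 0.101], [-0.964, -0.266, 0.022]]
wrist_force: [0.2, -0.1, -0.0]
finger_gap: -0.0002
```

Call:
{"api": "jog_arm", "payload": {
  "dp": [
    [0,0,0],
    [0,0,0],
    [0,0,0],
    [0,0,0],
    [0,0,0],
    [0,0,0],
    [0,0,0],
    [0,0,0]
  ],
  "angular": [
    [0,0,-8],
    [0,0,-8],
    [0,0,-8],
    [0,0,-6],
    [0,0,0],
    [0,0,0],
    [0,0,0],
    [0,0,0]
  ],
  "hand": [1,1,1,1,1,1,1,1]
}}

```text
t: 6.8
tcp_pos: [0.5854, 0.1484, 0.259]
ee_rot: [[0.093, -0.05, 0.994], [-0.718, 0.689, 0.102], [-0.69, -0.723, 0.029]]
wrist_force: [-0.2, 0.1, -0.4]
finger_gap: -0.0001
```

```bash
python3 -c "
from h import *
st(('4',['side','top','wrist']))"
```

```text
t 6.8 tray xyz mm [ 10. 113. 259.] pitch 43.6 tool z.XT,U,Z [ 0.999 -0.018  0.029] F [-0.2  0.1 -0.4] gap -0.0001
q [30.839, 28.29, 78.694, -41.747, 94.215, -59.371] [0.5854, 0.1484, 0.259]
```

View pics/wrist4.png

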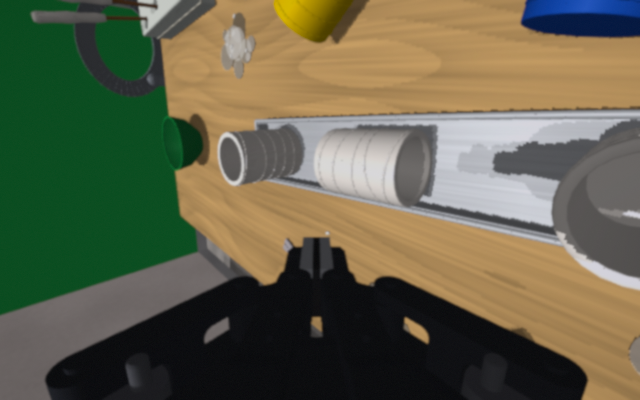

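View pics/side4.png

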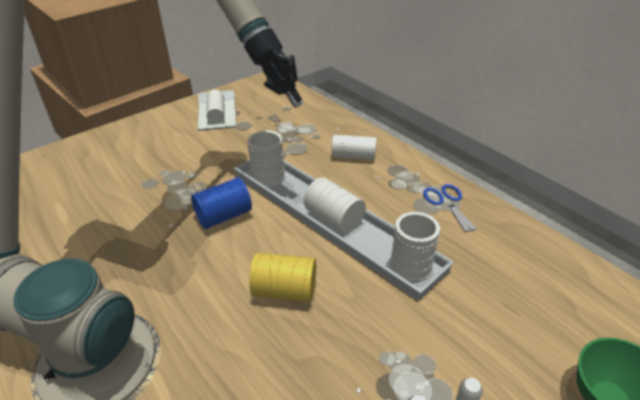

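View pics/top4.png

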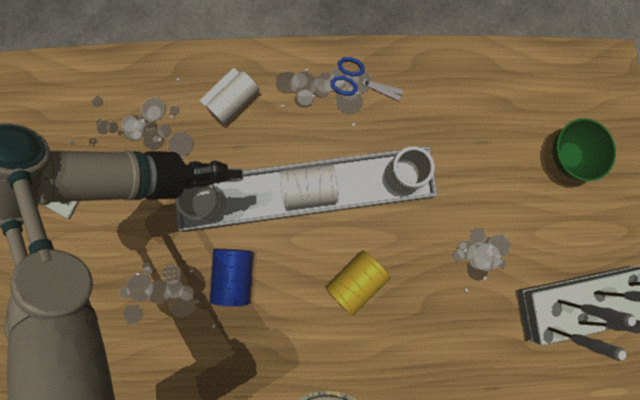

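```bash
python3 - <<'E'
from h import *
X=np.load('/tmp/top4.npz')['X']
P=X[150:220,272:350].reshape(-1,3);P=P[np.isfinite(P).all(1)]
for h in (.06,.085):
    T=P[P[:,2]>h];r=cv2.minAreaRect((T[:,:2]*1000).astype(np.float32));c=np.array(r[0])/1000-T0[:2]
    print(r,'tray',c@XT[:2],c@U[:2]); y=(T[:,:2]-T0[:2])@U[:2]; print('y range',np.percentile(y,[0.5,99.5]))
P=X[140:200,385:440].reshape(-1,3);P=P[np.isfinite(P).all(1)];R=P[P[:,2]>.112]
c,r=cv2.minEnclosingCircle(R[:,:2].astype(np.float32));print('right',c,r)
for n,b in dict(R=(.617,-.198),L=(.559,.2635)).items():
    d=np.array(b)-T0[:2];print(n,d@XT[:2],d@U[:2])
E
cat > fit.py <<'E'
from kin import *
D=DATA+[([-12.5226,16.069,87.6221,-.0803,76.4861,-76.9093],[.5694,-.0559,.219]),([-16.392,26.057,93.687,.28,60.816,-113.279],[.604,-.1037,.0767]),([-13.324,22.09,90.51,.192,67.929,-110.225],[.5991,-.0694,.1382]),([30.839,28.29,78.694,-41.747,94.215,-59.371],[.5854,.1484,.259])]
s=least_squares(lambda p:np.concatenate([fk(q,p)[0]-x for q,x in D])*1000,P0);print(s.x,abs(s.fun).max())
json.dump(list(s.x),open('p.json','w'))
E
python3 fit.py
```

```text
((589.8177490234375, 26.113426208496094), (86.79120635986328, 120.11241149902344), 6.929398536682129) tray -0.0002557785365088281 -0.008920453158749205
y range [-0.0682997   0.05021616]
((589.0120849609375, 25.933326721191406), (58.2044563293457, 120.00775146484375), 7.349205017089844) tray -0.001077244032764977 -0.00900245831341723
y range [-0.06830016  0.05002784]
right (0.6175644397735596, -0.19848854839801788) 0.04493805766105652
R -0.0001946778744482752 -0.23467629215693095
L -0.00233145258416642 0.2304491577959177
[0.09917558 0.60066746 0.41055378 0.06887521 0.35975845] 7.600951619990637
```

Call:
{"api": "jog_arm", "payload": {
  "dp": [
    [0,0,0],
    [0,0,0],
    [25,14,-2],
    [27,14,-2],
    [27,14,-2],
    [27,14,-2],
    [27,14,-2],
    [0,0,0]
  ],
  "angular": [
    [-1.9,0.5,6],
    [0,0,5.4],
    [0,0,0],
    [0,0,0],
    [0,0,0],
    [0,0,0],
    [0,0,0],
    [0,0,0]
  ],
  "hand": [1,1,1,1,1,1,1,1]
}}

```text
t: 7.75
tcp_pos: [0.581, 0.1266, 0.1126]
ee_rot: [[0.076, -0.087, 0.993], [-0.556, 0.824, 0.115], [-0.828, -0.561, 0.015]]
wrist_force: [-1.4, 0.4, -0.7]
finger_gap: 0.0005
```

```bash
cat >> h.py <<'E'
def go(y,z,x=0,pitch=None):
    o=bot.get_obs();R=np.array(o['ee_rot']);t=T0+U*y/1000+XT*x/1000+np.array([0,0,z/1000])
    print('go',y,z,'tool dp',np.round(R.T@(t-np.array(o['tcp_pos']))*1000,1))
E
python3 -c "
from h import *
st(('5',['side','wrist']));go(48,44.5)"
```

```text
t 7.75 tray xyz mm [  3.   91.9 112.6] pitch 55.9 tool z.XT,U,Z [ 1.    -0.005  0.015] F [-1.4  0.4 -0.7] gap 0.0005
q [24.564, 29.606, 91.615, -34.146, 73.079, -57.385] [0.581, 0.1266, 0.1126]
go 48 44.5 tool dp [84.6  3.3 -7.5]
```

View pics/wrist5.png

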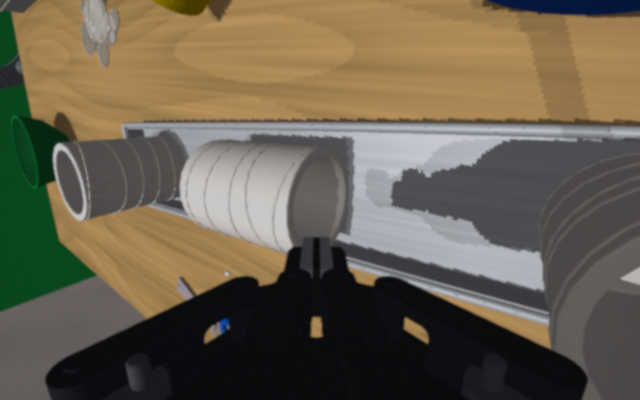

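View pics/side5.png

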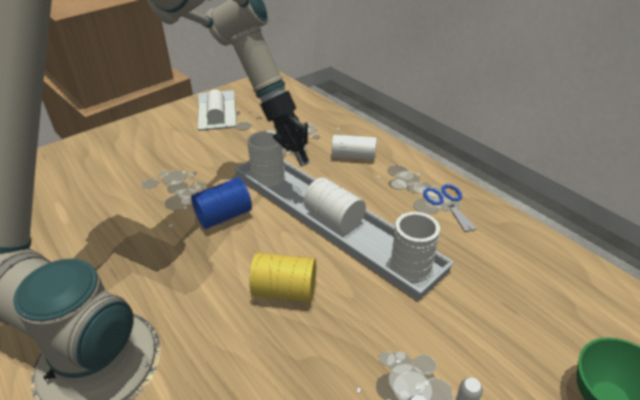

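```bash
python3 - <<'E'
from h import *
o=bot.get_obs();R=np.array(o['ee_rot']);x=np.array(o['tcp_pos'])
X=np.load('/tmp/wrist5.npz')['X'];Q=(X-x)@R*1000
for (u,v) in [(316,242),(305,245),(328,245),(292,262),(342,262),(255,285),(200,305),(120,340),(60,375),(575,375),(380,285),(450,310)]:
    print(u,v,Q[v,u].round(0))
E
```

```text
316 242 [ -9.   1. -12.]
305 245 [-13.  -4. -12.]
328 245 [-13.   6. -12.]
292 262 [-23. -10.  -8.]
342 262 [-22.  12.  -8.]
255 285 [-49. -21. -13.]
200 305 [-63. -35. -14.]
120 340 [-78. -50. -13.]
60 375 [-89. -58. -13.]
575 375 [-88.  60. -12.]
380 285 [-50.  23. -13.]
450 310 [-65.  41. -14.]
```

```bash
python3 - <<'E'
from h import *
o=bot.get_obs();R=np.array(o['ee_rot']);x=np.array(o['tcp_pos'])
X=np.load('/tmp/wrist5.npz')['X'];Q=(X-x)@R*1000
Q=Q[230:400,30:600].reshape(-1,3);Q=Q[np.isfinite(Q).all(1)]
Q=Q[(abs(Q[:,2])<25)&(Q[:,0]<8)]
for a in range(5,-100,-5):
    s=Q[(Q[:,0]<=a)&(Q[:,0]>a-5)]
    if len(s): print(a,len(s),s.min(0).round(0),s.max(0).round(0))
E
python3 - <<'E'
import cv2
im=cv2.imread('pics/wrist5.png')[225:330,220:420];cv2.imwrite('pics/w5c.png',cv2.resize(im,None,fx=4,fy=4))
E
```

```text
5 36 [  0. 119. -14.] [  5. 123.   0.]
0 95 [ -5.  -5. -16.] [ -0. 155.  24.]
-5 243 [-10. -12. -18.] [ -5. 154.  24.]
-10 300 [-15. -13. -20.] [-10. 148.  23.]
-15 390 [-20. -13. -21.] [-15. 143.  22.]
-20 483 [-25. -13. -24.] [-20. 139.  22.]
-25 504 [-30. -13. -25.] [-25. 134.  22.]
-30 498 [-35. -12. -25.] [-30. 130.  22.]
-35 803 [-40. -16. -25.] [-35. 125.  21.]
-40 1008 [-45. -29. -25.] [-40. 120.  21.]
-45 1920 [-50. -34. -25.] [-45. 115.  20.]
-50 2904 [-55. -37. -25.] [-50. 110.  19.]
-55 3533 [-60. -41. -25.] [-55. 105.  17.]
-60 3531 [-65. -45. -25.] [-60. 100.  17.]
-65 4990 [-70. -50. -25.] [-65.  95.  19.]
-70 5156 [-75. -53. -19.] [-70.  91.  17.]
-75 5354 [-80. -58. -20.] [-75.  59.   5.]
-80 6011 [-85. -61. -20.] [-80.  64.   1.]
-85 9153 [-90. -62. -20.] [-85.  63.  -2.]
-90 5895 [-95. -60. -22.] [-90.  61.  -7.]
-95 3076 [-100.  -19.  -22.] [-95.  23. -14.]
```

View pics/w5c.png

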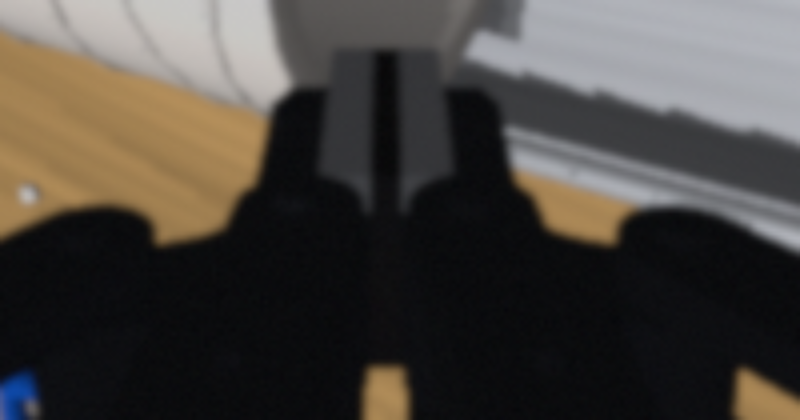

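Call:
{"api": "jog_arm", "payload": {
  "dp": [
    [0,0,0],
    [12,1,-1],
    [14,1,-1],
    [14,1,-1],
    [13,1,-1],
    [13,1,-1],
    [9,1,0],
    [0,0,0]
  ],
  "angular": [
    [-0.8,0.2,-5.9],
    [0,0,0],
    [0,0,0],
    [0,0,0],
    [0,0,0],
    [0,0,0],
    [0,0,0],
    [0,0,0]
  ],
  "hand": [1,1,1,1,1,1,1,1]
}}

```text
t: 8.65
tcp_pos: [0.5911, 0.0802, 0.0596]
ee_rot: [[0.099, -0.076, 0.992], [-0.631, 0.766, 0.122], [-0.769, -0.638, 0.028]]
wrist_force: [-0.6, -0.5, 0.0]
finger_gap: -0.0002
```

```bash

python3 -c "
from h import *
st(('6',['side','wrist']));go(47.6,51)"
```

```text
t 8.65 tray xyz mm [ 7.5 44.6 59.6] pitch 50.3 tool z.XT,U,Z [1.    0.002 0.028] F [-0.6 -0.5  0. ] gap -0.0002
q [22.949, 33.895, 96.629, -42.146, 67.533, -50.445] [0.5911, 0.0802, 0.0596]
go 47.6 51 tool dp [ 5.8  7.6 -8.5]
```

View pics/wrist6.png

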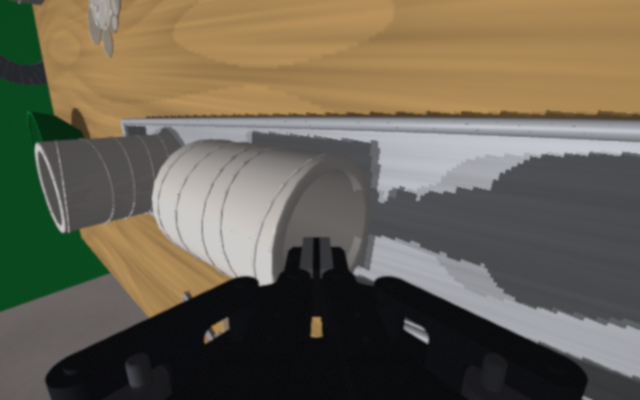

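View pics/side6.png

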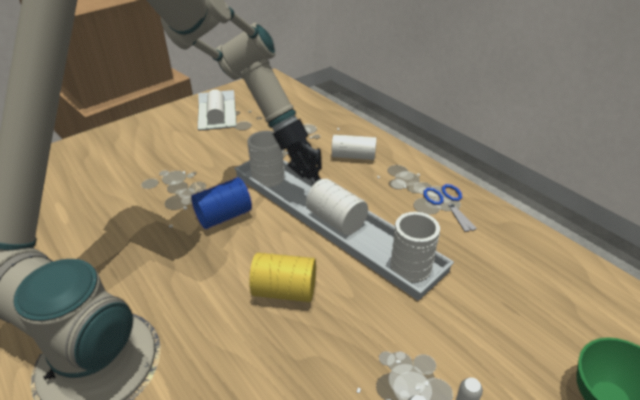

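Call:
{"api": "jog_arm", "payload": {
  "dp": [
    [0,3,-4],
    [1,3,-4],
    [2,2,-1],
    [3,1,-1],
    [0,0,0],
    [0,0,0],
    [0,0,0],
    [0,0,0]
  ],
  "angular": [
    [-0.5,0.6,0],
    [-0.5,0.6,0],
    [0,0,0],
    [0,0,0],
    [0,0,0],
    [0,0,0],
    [0,0,0],
    [0,0,0]
  ],
  "hand": [1,1,1,1,1,1,1,1]
}}

```text
t: 9.55
tcp_pos: [0.5817, 0.0848, 0.0502]
ee_rot: [[0.082, -0.094, 0.992], [-0.633, 0.764, 0.125], [-0.77, -0.638, 0.003]]
wrist_force: [-0.7, -0.9, -0.2]
finger_gap: 0.0
```

```bash

python3 -c "
from h import *
st(('7',['wrist','top']));go(47.6,51);go(43,55)"
```

```text
t 9.55 tray xyz mm [-1.3 50.3 50.2] pitch 50.4 tool z.XT,U,Z [1.    0.005 0.003] F [-0.7 -0.9 -0.2] gap 0.0
q [23.482, 34.533, 97.046, -41.471, 67.763, -50.683] [0.5817, 0.0848, 0.0502]
go 47.6 51 tool dp [ 1.2 -2.5  1.3]
go 43 55 tool dp [ 1.  -8.6  1.3]
```

```bash
python3 - <<'E'
import cv2
im=cv2.imread('pics/top7.png')[130:230,160:360];cv2.imwrite('pics/t7c.png',cv2.resize(im,None,fx=4,fy=4))
E
```

```text
(no output)
```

View pics/t7c.png

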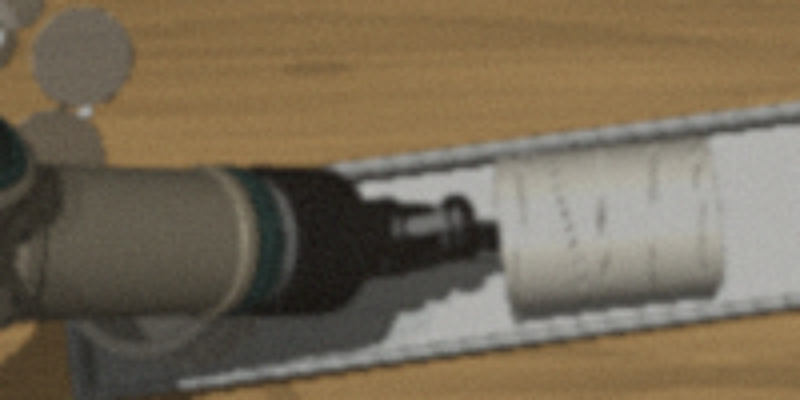

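View pics/wrist7.png

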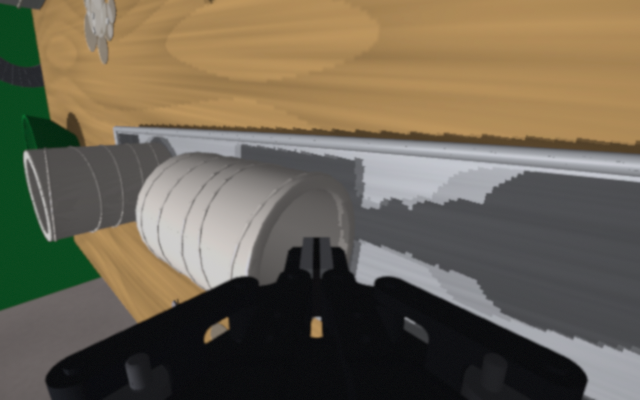

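```bash
cat > plan.py <<'E'
from h import *
def tip(th,phi,g=0,d=28,piv=(-69,5),slack=0):
    t,f=np.radians([th,phi]);E=np.array(piv)+[120*np.cos(t)-78.3*np.sin(t),120*np.sin(t)+78.3*np.cos(t)]
    n=np.array([-np.sin(f),np.cos(f)]);x=np.array([-np.cos(f),-np.sin(f)])
    return E-(13+g/2+slack)*n+d*x
def plan(rows,x0=0,**kw):
    # rows: list of (theta,phi,gap)
    o=bot.get_obs();R=np.array(o['ee_rot']);D=np.array(o['tcp_pos'])-T0
    p=np.array([D@U,D[2]])*1000;ph=np.degrees(np.arctan2(-R[2,0],-R[:,0]@U));xx=D@XT*1000
    for th,f,g in rows:
        q=tip(th,f,g,**kw);d=q-p;a=np.radians(ph);dx=-(xx-x0);xx=x0 if abs(dx)<2 else xx+np.sign(dx)*2
        print('th%5.1f phi%5.1f g%4.0f tip %s  dp [%.1f, %.1f, %.1f] az %.1f hand %.2f'%(th,f,g,q.round(1),d@[-np.cos(a),-np.sin(a)],d@[np.sin(a),-np.cos(a)],np.clip(dx,-2,2),f-ph,1-g/42.5))
        p=q;ph=f
E
python3 -c "
from plan import *
plan([(0,50,0),(2,50,0),(4,50,0),(6,50,0),(8,50,0),(10,50,0),(12,50,0),(14,50,0),(16,50,0),(20,50,0),(24,50,0),(28,50,0)])"
```

```text
th  0.0 phi 50.0 g   0 tip [43.  53.5]  dp [2.2, -7.7, 1.3] az -0.4 hand 1.00
th  2.0 phi 50.0 g   0 tip [40.2 57.6]  dp [-1.4, -4.8, 0.0] az 0.0 hand 1.00
th  4.0 phi 50.0 g   0 tip [37.2 61.7]  dp [-1.2, -4.9, 0.0] az 0.0 hand 1.00
th  6.0 phi 50.0 g   0 tip [34.1 65.6]  dp [-1.0, -4.9, 0.0] az 0.0 hand 1.00
th  8.0 phi 50.0 g   0 tip [30.9 69.4]  dp [-0.9, -4.9, 0.0] az 0.0 hand 1.00
th 10.0 phi 50.0 g   0 tip [27.5 73.1]  dp [-0.7, -5.0, 0.0] az 0.0 hand 1.00
th 12.0 phi 50.0 g   0 tip [24.1 76.7]  dp [-0.5, -5.0, 0.0] az 0.0 hand 1.00
th 14.0 phi 50.0 g   0 tip [20.5 80.2]  dp [-0.3, -5.0, 0.0] az 0.0 hand 1.00
th 16.0 phi 50.0 g   0 tip [16.7 83.5]  dp [-0.2, -5.0, 0.0] az 0.0 hand 1.00
th 20.0 phi 50.0 g   0 tip [ 8.9 89.8]  dp [0.2, -10.0, 0.0] az 0.0 hand 1.00
th 24.0 phi 50.0 g   0 tip [ 0.7 95.5]  dp [0.9, -10.0, 0.0] az 0.0 hand 1.00
th 28.0 phi 50.0 g   0 tip [ -7.8 100.7]  dp [1.6, -9.9, 0.0] az 0.0 hand 1.00
```

Call:
{"api": "jog_arm", "payload": {
  "dp": [
    [2,-4,1],
    [0,-4,0],
    [-1,-4,0],
    [-1,-5,0],
    [-1,-5,0],
    [-1,-5,0],
    [-1,-5,0],
    [0,0,0]
  ],
  "angular": [
    [0,0,0],
    [0,0,0],
    [0,0,0],
    [0,0,0],
    [0,0,0],
    [0,0,0],
    [0,0,0],
    [0,0,0]
  ],
  "hand": [1,1,1,1,1,1,1,1]
}}

```text
t: 10.45
tcp_pos: [0.5861, 0.0603, 0.0755]
ee_rot: [[0.082, -0.093, 0.992], [-0.632, 0.765, 0.124], [-0.771, -0.637, 0.004]]
wrist_force: [0.2, 0.7, -1.0]
finger_gap: 0.0
```

```bash

python3 -c "
from plan import *
st(('8',['wrist','side','top']));plan([(0,50,0),(5,50,0),(10,50,0),(15,50,0)])"
```

```text
t 10.45 tray xyz mm [ 0.1 25.4 75.5] pitch 50.4 tool z.XT,U,Z [1.    0.004 0.004] F [ 0.2  0.7 -1. ] gap 0.0
q [21.245, 32.219, 97.032, -41.766, 68.313, -53.652] [0.5861, 0.0603, 0.0755]
th  0.0 phi 50.0 g   0 tip [43.  53.5]  dp [5.5, 26.6, 0.1] az -0.4 hand 1.00
th  5.0 phi 50.0 g   0 tip [35.7 63.7]  dp [-3.1, -12.1, 0.0] az 0.0 hand 1.00
th 10.0 phi 50.0 g   0 tip [27.5 73.1]  dp [-2.0, -12.3, 0.0] az 0.0 hand 1.00
th 15.0 phi 50.0 g   0 tip [18.6 81.9]  dp [-1.0, -12.5, 0.0] az 0.0 hand 1.00
```

```bash
python3 - <<'E'
import cv2,numpy as np
im=cv2.imread('pics/side8.png')[90:290,220:470];a=cv2.resize(im,None,fx=3,fy=2.9)
cv2.imwrite('pics/s8c.png',a)
E
```

```text
(no output)
```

View pics/s8c.png

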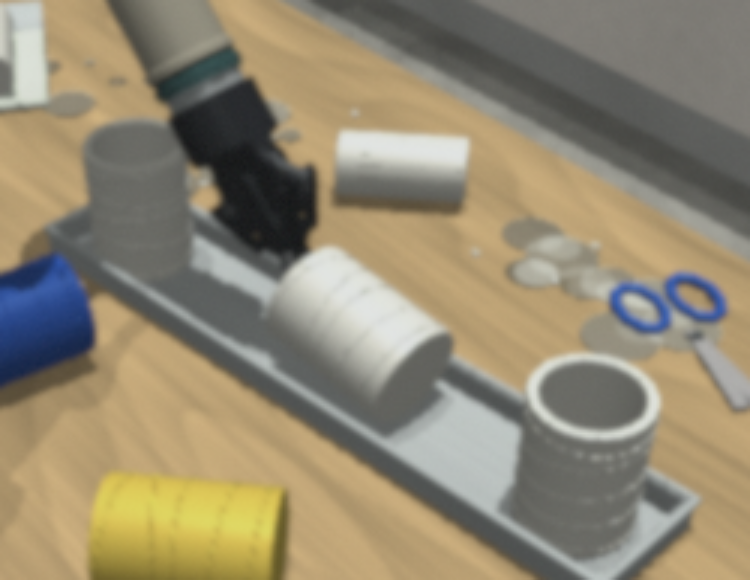

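View pics/wrist8.png

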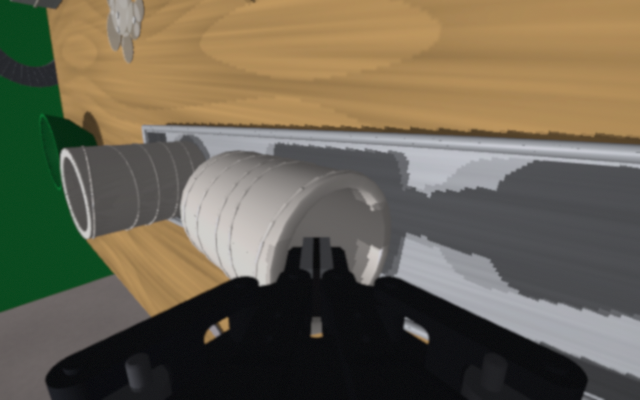

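```bash
cat >> plan.py <<'E'
def ang(name):
    # ridge of the pot's back wall from depth: tray x within 8 mm
    X=np.load('/tmp/%s.npz'%name)['X'].reshape(-1,3);im=np.load('/tmp/%s.npz'%name)['im'].reshape(-1,3)
    D=X-T0;tx=D@XT*1000;ty=D@U*1000;z=D[:,2]*1000
    m=(abs(tx)<8)&(ty>-150)&(ty<80)&(z>35)&(im.min(1)>110)
    if m.sum()<20: print('few',m.sum());return
    y,zz=ty[m],z[m]
    l=cv2.fitLine(np.c_[y,zz].astype(np.float32),cv2.DIST_HUBER,0,.01,.01).ravel()
    th=np.degrees(np.arctan2(l[1],l[0]))%180;s=np.radians(th)
    r=(np.c_[y,zz]-l[2:])@[-np.sin(s),np.cos(s)];k=abs(r)<3
    w=(np.c_[y,zz][k])@[np.cos(s),np.sin(s)]
    b=l[2:]+( np.percentile(w,1)-l[2:]@[np.cos(s),np.sin(s)])*np.array([np.cos(s),np.sin(s)])
    piv=b-88*np.array([-np.sin(s),np.cos(s)])
    print(name,'theta %.1f'%th,'n',k.sum(),'len %.0f'%np.ptp(w),'upper base edge',b.round(1),'pivot',piv.round(1),'resid',np.std(r[k]).round(2))
E
python3 -c "
from plan import *
ang('top7');ang('top8');ang('side8');plan([(14,50,0),(17,50,0),(20,50,0),(23,50,0),(26,50,0),(28,50,0)])"
```

```text
top7 theta 179.7 n 361 len 119 upper base edge [41.7 92.1] pivot [ 42.1 180.1] resid 1.34
top8 theta 9.7 n 366 len 118 upper base edge [-88.9  91.4] pivot [-74.1   4.7] resid 1.46
side8 theta 9.7 n 263 len 121 upper base edge [-88.1  93.2] pivot [-73.4   6.5] resid 1.33
th 14.0 phi 50.0 g   0 tip [20.5 80.2]  dp [-0.7, -7.8, 0.1] az -0.4 hand 1.00
th 17.0 phi 50.0 g   0 tip [14.8 85.2]  dp [-0.2, -7.5, 0.0] az 0.0 hand 1.00
th 20.0 phi 50.0 g   0 tip [ 8.9 89.8]  dp [0.2, -7.5, 0.0] az 0.0 hand 1.00
th 23.0 phi 50.0 g   0 tip [ 2.8 94.2]  dp [0.6, -7.5, 0.0] az 0.0 hand 1.00
th 26.0 phi 50.0 g   0 tip [-3.5 98.2]  dp [1.0, -7.4, 0.0] az 0.0 hand 1.00
th 28.0 phi 50.0 g   0 tip [ -7.8 100.7]  dp [0.9, -4.9, 0.0] az 0.0 hand 1.00
```

```bash

python3 -c "
from plan import *
plan([(12,50,0),(15,50,0),(18,50,0),(21,50,0),(24,50,0),(27,50,0),(29,50,0)],piv=(-72.5,5))"
```

```text
th 12.0 phi 50.0 g   0 tip [20.6 76.7]  dp [1.9, -5.5, 0.1] az -0.4 hand 1.00
th 15.0 phi 50.0 g   0 tip [15.1 81.9]  dp [-0.4, -7.5, 0.0] az 0.0 hand 1.00
th 18.0 phi 50.0 g   0 tip [ 9.4 86.7]  dp [-0.0, -7.5, 0.0] az 0.0 hand 1.00
th 21.0 phi 50.0 g   0 tip [ 3.4 91.3]  dp [0.3, -7.5, 0.0] az 0.0 hand 1.00
th 24.0 phi 50.0 g   0 tip [-2.8 95.5]  dp [0.7, -7.5, 0.0] az 0.0 hand 1.00
th 27.0 phi 50.0 g   0 tip [-9.2 99.4]  dp [1.1, -7.4, 0.0] az 0.0 hand 1.00
th 29.0 phi 50.0 g   0 tip [-13.5 101.9]  dp [1.0, -4.9, 0.0] az 0.0 hand 1.00
```

Call:
{"api": "jog_arm", "payload": {
  "dp": [
    [0,-5,0],
    [0,-7,0],
    [0,-7,0],
    [0,-7,0],
    [0,-7,0],
    [1,-7,0],
    [1,-5,0],
    [0,0,0]
  ],
  "angular": [
    [0,0,0],
    [0,0,0],
    [0,0,0],
    [0,0,0],
    [0,0,0],
    [0,0,0],
    [0,0,0],
    [0,0,0]
  ],
  "hand": [1,1,1,1,1,1,1,1]
}}

```text
t: 11.4
tcp_pos: [0.5904, 0.0214, 0.1043]
ee_rot: [[0.081, -0.094, 0.992], [-0.633, 0.764, 0.124], [-0.77, -0.638, 0.002]]
wrist_force: [0.5, 0.2, -0.0]
finger_gap: -0.0003
```

```bash

python3 -c "
from plan import *
st(('9',['wrist','side','top']));ang('top9');ang('side9')"
```

```text
t 11.4 tray xyz mm [ -0.3 -13.7 104.3] pitch 50.4 tool z.XT,U,Z [1.    0.004 0.002] F [ 0.5  0.2 -0. ] gap -0.0003
q [17.723, 29.434, 97.288, -42.446, 68.402, -57.76] [0.5904, 0.0214, 0.1043]
top9 theta 29.5 n 335 len 121 upper base edge [-116.8   82.2] pivot [-73.5   5.6] resid 1.22
side9 theta 30.1 n 281 len 119 upper base edge [-115.4   83.2] pivot [-71.4   7. ] resid 1.34
```

```bash

python3 -c "
from plan import *
plan([(30,45,0),(30,40,0),(30.5,37,0),(31,37,0)]+[(31,37,g) for g in (6,12,18,24,30,35)],piv=(-72.5,5),d=31)"
```

```text
th 30.0 phi 45.0 g   0 tip [-20.5 101.7]  dp [6.4, -4.6, 0.3] az -5.4 hand 1.00
th 30.0 phi 40.0 g   0 tip [-23.1 102.9]  dp [1.0, -2.8, 0.0] az -5.0 hand 1.00
th 30.5 phi 37.0 g   0 tip [-25.8 104.3]  dp [1.1, -2.8, 0.0] az -3.0 hand 1.00
th 31.0 phi 37.0 g   0 tip [-26.9 104.9]  dp [0.6, -1.1, 0.0] az 0.0 hand 1.00
th 31.0 phi 37.0 g   6 tip [-25.1 102.5]  dp [-0.0, 3.0, 0.0] az 0.0 hand 0.86
th 31.0 phi 37.0 g  12 tip [-23.3 100.1]  dp [0.0, 3.0, 0.0] az 0.0 hand 0.72
th 31.0 phi 37.0 g  18 tip [-21.5  97.7]  dp [0.0, 3.0, 0.0] az 0.0 hand 0.58
th 31.0 phi 37.0 g  24 tip [-19.7  95.3]  dp [-0.0, 3.0, 0.0] az 0.0 hand 0.44
th 31.0 phi 37.0 g  30 tip [-17.9  92.9]  dp [-0.0, 3.0, 0.0] az 0.0 hand 0.29
th 31.0 phi 37.0 g  35 tip [-16.4  90.9]  dp [0.0, 2.5, 0.0] az 0.0 hand 0.18
```

View pics/wrist9.png

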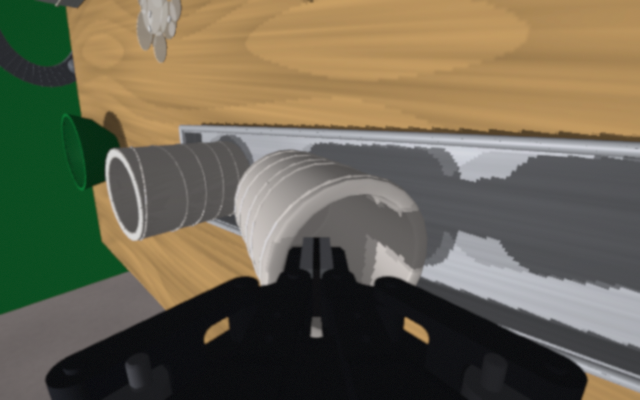

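Call:
{"api": "jog_arm", "payload": {
  "dp": [
    [2,-2,0],
    [2,-2,0],
    [2,-2,0],
    [2,-3,0],
    [1,-2,0],
    [0,0,0],
    [0,0,0],
    [0,0,0]
  ],
  "angular": [
    [0,0,-3],
    [0,0,-3],
    [0,0,-3],
    [0,0,-3],
    [0,0,-2],
    [0,0,0],
    [0,0,0],
    [0,0,0]
  ],
  "hand": [1,1,1,1,1,1,1,1]
}}

```text
t: 12.35
tcp_pos: [0.5928, 0.0098, 0.1045]
ee_rot: [[0.105, -0.073, 0.992], [-0.803, 0.583, 0.127], [-0.587, -0.809, 0.003]]
wrist_force: [0.2, 0.7, -0.3]
finger_gap: 0.0005
```

```bash

python3 -c "
from plan import *
st(('10',['wrist','side','top']));ang('top10');ang('side10')
plan([(31,37,0)]+[(31,37,g) for g in (6,12,18,24,30,35)],piv=(-72.5,5),d=31)
"
```

```text
t 12.35 tray xyz mm [  0.7 -25.5 104.5] pitch 36.0 tool z.XT,U,Z [1.    0.007 0.003] F [ 0.2  0.7 -0.3] gap 0.0005
q [22.288, 35.19, 98.125, -53.937, 75.413, -46.419] [0.5928, 0.0098, 0.1045]
top10 theta 29.5 n 335 len 120 upper base edge [-118.2   82.6] pivot [-74.8   6. ] resid 1.29
side10 theta 30.0 n 307 len 120 upper base edge [-117.1   83. ] pivot [-73.1   6.8] resid 1.38
th 31.0 phi 37.0 g   0 tip [-26.9 104.9]  dp [0.9, -0.7, -0.7] az 1.0 hand 1.00
th 31.0 phi 37.0 g   6 tip [-25.1 102.5]  dp [-0.0, 3.0, 0.0] az 0.0 hand 0.86
th 31.0 phi 37.0 g  12 tip [-23.3 100.1]  dp [0.0, 3.0, 0.0] az 0.0 hand 0.72
th 31.0 phi 37.0 g  18 tip [-21.5  97.7]  dp [0.0, 3.0, 0.0] az 0.0 hand 0.58
th 31.0 phi 37.0 g  24 tip [-19.7  95.3]  dp [-0.0, 3.0, 0.0] az 0.0 hand 0.44
th 31.0 phi 37.0 g  30 tip [-17.9  92.9]  dp [-0.0, 3.0, 0.0] az 0.0 hand 0.29
th 31.0 phi 37.0 g  35 tip [-16.4  90.9]  dp [0.0, 2.5, 0.0] az 0.0 hand 0.18
```

Call:
{"api": "jog_arm", "payload": {
  "dp": [
    [0,1,0],
    [0,3,0],
    [0,3,0],
    [0,3,0],
    [0,3,0],
    [0,3,0],
    [0,0,0],
    [0,0,0]
  ],
  "angular": [
    [0,0,0],
    [0,0,0],
    [0,0,0],
    [0,0,0],
    [0,0,0],
    [0,0,0],
    [0,0,0],
    [0,0,0]
  ],
  "hand": [0.86,0.72,0.58,0.44,0.3,0.25,0.25,0.25]
}}

```text
t: 13.3
tcp_pos: [0.5918, 0.0194, 0.0915]
ee_rot: [[0.105, -0.071, 0.992], [-0.802, 0.583, 0.126], [-0.588, -0.809, 0.005]]
wrist_force: [-0.5, -0.1, 0.3]
finger_gap: 0.0319
```

```bash

python3 -c "
from plan import *
st(('11',['wrist','side','top']));ang('top11');ang('side11')
plan([(31,37,32)],piv=(-73,5),d=31)
"
```

```text
t 13.3 tray xyz mm [  0.9 -15.8  91.5] pitch 36.0 tool z.XT,U,Z [1.    0.006 0.005] F [-0.5 -0.1  0.3] gap 0.0319
q [23.128, 36.373, 98.113, -53.7, 75.181, -44.95] [0.5918, 0.0194, 0.0915]
top11 theta 29.6 n 341 len 120 upper base edge [-117.7   82.5] pivot [-74.1   6. ] resid 1.32
side11 theta 29.6 n 305 len 120 upper base edge [-116.1   83.9] pivot [-72.7   7.4] resid 1.38
th 31.0 phi 37.0 g  32 tip [-17.8  92.1]  dp [1.3, -1.5, -0.9] az 1.0 hand 0.25
```

View pics/wrist11.png

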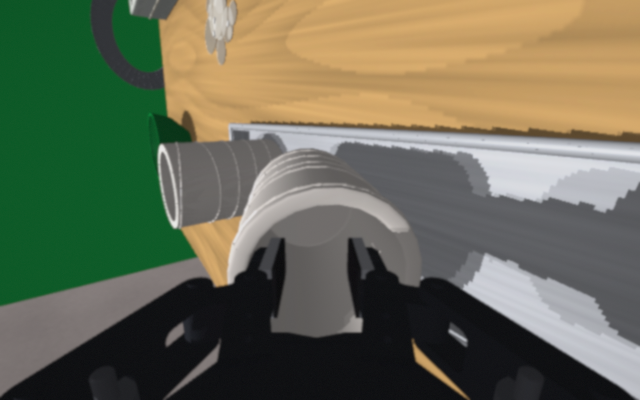

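```bash

python3 -c "
from plan import *
plan([(33,38,35),(36,41,35),(39,44,35),(42,47,35),(45,50,35),(48,53,35),(51,56,35)],piv=(-73.5,5),d=30)
"
```

```text
th 33.0 phi 38.0 g  35 tip [-20.4  93.5]  dp [2.5, -4.2, -0.9] az 2.0 hand 0.18
th 36.0 phi 41.0 g  35 tip [-25.1  96.2]  dp [2.1, -5.0, 0.0] az 3.0 hand 0.18
th 39.0 phi 44.0 g  35 tip [-29.9  98.6]  dp [2.1, -5.0, 0.0] az 3.0 hand 0.18
th 42.0 phi 47.0 g  35 tip [-34.9 100.7]  dp [2.1, -5.0, 0.0] az 3.0 hand 0.18
th 45.0 phi 50.0 g  35 tip [-39.9 102.6]  dp [2.1, -5.0, 0.0] az 3.0 hand 0.18
th 48.0 phi 53.0 g  35 tip [-45.1 104.3]  dp [2.1, -5.0, 0.0] az 3.0 hand 0.18
th 51.0 phi 56.0 g  35 tip [-50.3 105.6]  dp [2.1, -5.0, 0.0] az 3.0 hand 0.18
```

Each row now repeats the same step: [2.1, -5, 0] with a 3° turn.

Call:
{"api": "jog_arm", "payload": {
  "dp": [
    [2.3,-4.2,-1],
    [2.1,-5,0],
    [2.1,-5,0],
    [2.1,-5,0],
    [2.1,-4,0],
    [1,-2,0],
    [0,0,0],
    [0,0,0]
  ],
  "angular": [
    [0,0,2],
    [0,0,3],
    [0,0,3],
    [0,0,3],
    [0,0,2.5],
    [0,0,1],
    [0,0,0],
    [0,0,0]
  ],
  "hand": [0.18,0.18,0.18,0.18,0.18,0.18,0.18,0.18]
}}

```text
t: 14.25
tcp_pos: [0.5939, -0.0099, 0.1067]
ee_rot: [[0.085, -0.093, 0.992], [-0.62, 0.774, 0.126], [-0.78, -0.626, 0.009]]
wrist_force: [-1.1, -0.5, 0.2]
finger_gap: 0.0349
```

```bash

python3 -c "
from plan import *
st(('12',['wrist','side','top']));ang('top12');ang('side12')
plan([(46,51,35),(49,54,35)],piv=(-73.5,5),d=30)
"
```

```text
t 14.25 tray xyz mm [ -0.5 -45.1 106.7] pitch 51.3 tool z.XT,U,Z [1.    0.005 0.009] F [-1.1 -0.5  0.2] gap 0.0349
q [14.399, 28.229, 98.569, -42.975, 65.803, -59.909] [0.5939, -0.0099, 0.1067]
top12 theta 51.0 n 232 len 121 upper base edge [-143.3   61.6] pivot [-74.9   6.2] resid 1.04
side12 theta 48.7 n 372 len 340 upper base edge [-142.7   65.3] pivot [-76.6   7.2] resid 1.58
th 46.0 phi 51.0 g  35 tip [-41.6 103.2]  dp [0.4, 3.9, 0.5] az -0.3 hand 0.18
th 49.0 phi 54.0 g  35 tip [-46.8 104.7]  dp [2.1, -5.0, 0.0] az 3.0 hand 0.18
```

View pics/side12.png

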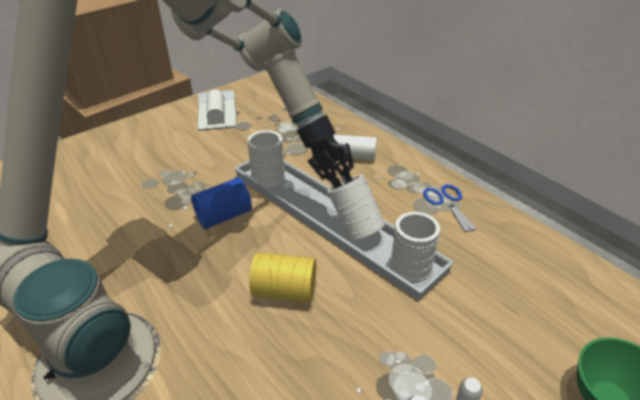

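```bash
sed -i 's/^def plan/def tip2(th,phi,g=0,d=28,piv=(-74.5,5),**k):\n    t,f=np.radians([th,phi]);E=np.array(piv)+[120*np.cos(t)-9.7*np.sin(t),120*np.sin(t)+9.7*np.cos(t)]\n    n=np.array([-np.sin(f),np.cos(f)]);x=np.array([-np.cos(f),-np.sin(f)])\n    return E+(13+g\/2)*n+d*x\ndef plan/; s/q=tip(th/q=TIP(th/' plan.py; sed -i 's/^def plan/TIP=tip\ndef plan/' plan.py
python3 -c "
import plan;from plan import *
plan.TIP=tip2
plan.plan([(51,51.3,35)]+[(t,t,35) for t in (54,57,60,63,66,69,72,75,78,81,84,87,90)],piv=(-74.5,5),d=30)
"
```

```text
Traceback (most recent call last):
AttributeError: 'function' object has no attribute 'plan'
```

```bash
cat > p2.py <<'E'
import plan as P
from plan import *
P.TIP=tip2
E
python3 -c "
from p2 import *
P.plan([(51,51.3,35)]+[(t,t,35) for t in (54,57,60,63,66,69,72,75,78,81,84,87,90)],piv=(-74.5,5),d=30)
"
```

```text
th 51.0 phi 51.3 g  35 tip [-49.1 100. ]  dp [7.6, 0.1, 0.5] az 0.0 hand 0.18
th 54.0 phi 54.0 g  35 tip [-54.1 101.4]  dp [2.0, -4.8, 0.0] az 2.7 hand 0.18
th 57.0 phi 57.0 g  35 tip [-59.2 102.4]  dp [2.2, -4.7, 0.0] az 3.0 hand 0.18
th 60.0 phi 60.0 g  35 tip [-64.3 103. ]  dp [2.2, -4.7, 0.0] az 3.0 hand 0.18
th 63.0 phi 63.0 g  35 tip [-69.5 103.4]  dp [2.2, -4.7, 0.0] az 3.0 hand 0.18
th 66.0 phi 66.0 g  35 tip [-74.6 103.6]  dp [2.2, -4.7, 0.0] az 3.0 hand 0.18
th 69.0 phi 69.0 g  35 tip [-79.8 103.4]  dp [2.2, -4.7, 0.0] az 3.0 hand 0.18
th 72.0 phi 72.0 g  35 tip [-84.9 103. ]  dp [2.2, -4.7, 0.0] az 3.0 hand 0.18
th 75.0 phi 75.0 g  35 tip [-90.  102.3]  dp [2.2, -4.7, 0.0] az 3.0 hand 0.18
th 78.0 phi 78.0 g  35 tip [-95.1 101.4]  dp [2.2, -4.7, 0.0] az 3.0 hand 0.18
th 81.0 phi 81.0 g  35 tip [-100.1  100.2]  dp [2.2, -4.7, 0.0] az 3.0 hand 0.18
th 84.0 phi 84.0 g  35 tip [-105.1   98.7]  dp [2.2, -4.7, 0.0] az 3.0 hand 0.18
th 87.0 phi 87.0 g  35 tip [-109.9   97. ]  dp [2.2, -4.7, 0.0] az 3.0 hand 0.18
th 90.0 phi 90.0 g  35 tip [-114.7   95. ]  dp [2.2, -4.7, 0.0] az 3.0 hand 0.18
```

Call:
{"api": "jog_arm", "payload": {
  "dp": [
    [3,-3,0],
    [3,-4,0],
    [3,-4,0],
    [2.5,-4,0],
    [2.5,-4,0],
    [2.5,-4,0],
    [2.5,-4,0],
    [0,0,0]
  ],
  "angular": [
    [0,0,2],
    [0,0,2.7],
    [0,0,2.7],
    [0,0,2.7],
    [0,0,2.7],
    [0,0,2.7],
    [0,0,2.7],
    [0,0,0]
  ],
  "hand": [0.18,0.18,0.18,0.18,0.18,0.18,0.18,0.18]
}}

```text
t: 15.2
tcp_pos: [0.5973, -0.0371, 0.0978]
ee_rot: [[0.044, -0.131, 0.99], [-0.338, 0.931, 0.138], [-0.94, -0.341, -0.003]]
wrist_force: [0.0, -0.1, 1.1]
finger_gap: 0.0347
```

```bash

python3 -c "
from p2 import *
st(('13',['wrist','side','top']));ang('top13');ang('side13')
P.plan([(69,69,35),(72,72,35)],piv=(-74.5,5),d=28)
"
```

```text
t 15.2 tray xyz mm [ -0.5 -72.6  97.8] pitch 70.0 tool z.XT,U,Z [ 1.     0.018 -0.003] F [ 0.  -0.1  1.1] gap 0.0347
q [1.659, 23.997, 97.521, -23.435, 58.635, -83.958] [0.5973, -0.0371, 0.0978]
top13 theta 66.8 n 15 len 175 upper base edge [-148.    52.7] pivot [-67.1  18.1] resid 1.48
side13 theta 66.6 n 269 len 482 upper base edge [-147.3   49.8] pivot [-66.5  14.9] resid 1.52
th 69.0 phi 69.0 g  35 tip [-79.1 105.3]  dp [-4.8, -10.5, 0.9] az -1.0 hand 0.18
th 72.0 phi 72.0 g  35 tip [-84.3 104.9]  dp [2.2, -4.8, 0.0] az 3.0 hand 0.18
```

View pics/side13.png

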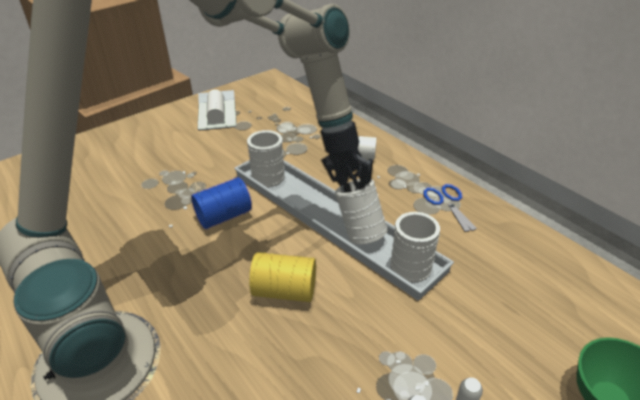

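View pics/wrist13.png

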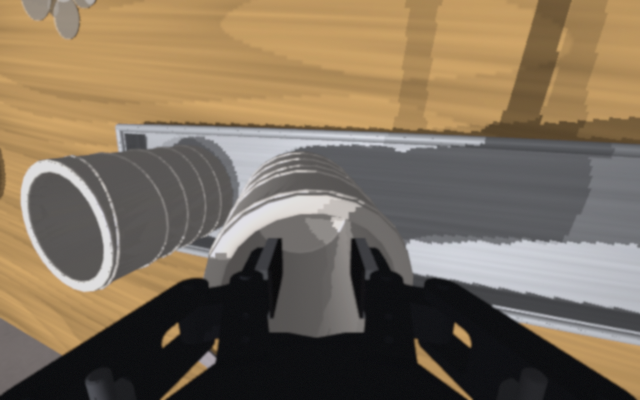

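```bash

python3 - <<'E'
from p2 import *
for n in ('top13','side13'):
    X=np.load('/tmp/%s.npz'%n)['X'].reshape(-1,3);im=np.load('/tmp/%s.npz'%n)['im'].reshape(-1,3)
    D=X-T0;tx=D@XT*1000;ty=D@U*1000;z=D[:,2]*1000
    m=(abs(tx)<8)&(ty>-170)&(ty<-60)&(z>28)&(z<150)&(im.min(1)>90)
    q=np.c_[ty[m],z[m]];q=q[np.argsort(q[:,1])]
    print(n,len(q));print(q[::max(1,len(q)//25)].round(0).tolist())
P.plan([(66,70,35),(69,72,35),(72,74,35)],piv=(-74.5,5),d=26)
E
```

```text
top13 97
[[-154.0, 46.0], [-153.0, 49.0], [-150.0, 53.0], [-150.0, 55.0], [-148.0, 57.0], [-147.0, 60.0], [-148.0, 61.0], [-145.0, 63.0], [-145.0, 66.0], [-142.0, 69.0], [-140.0, 74.0], [-140.0, 76.0], [-138.0, 78.0], [-137.0, 81.0], [-136.0, 83.0], [-135.0, 84.0], [-132.0, 88.0], [-132.0, 89.0], [-131.0, 93.0], [-129.0, 96.0], [-128.0, 97.0], [-126.0, 101.0], [-125.0, 102.0], [-125.0, 105.0], [-124.0, 107.0], [-120.0, 110.0], [-123.0, 111.0], [-120.0, 112.0], [-117.0, 118.0], [-118.0, 119.0], [-118.0, 120.0], [-115.0, 124.0], [-112.0, 132.0]]
side13 292
[[-149.0, 46.0], [-151.0, 50.0], [-146.0, 56.0], [-147.0, 59.0], [-143.0, 63.0], [-142.0, 67.0], [-139.0, 72.0], [-138.0, 77.0], [-139.0, 80.0], [-134.0, 84.0], [-134.0, 87.0], [-128.0, 92.0], [-128.0, 96.0], [-124.0, 101.0], [-126.0, 105.0], [-122.0, 108.0], [-120.0, 112.0], [-120.0, 116.0], [-117.0, 120.0], [-114.0, 124.0], [-110.0, 129.0], [-109.0, 132.0], [-108.0, 136.0], [-107.0, 139.0], [-101.0, 143.0], [-102.0, 146.0], [-100.0, 149.0]]
th 66.0 phi 70.0 g  35 tip [-72.1 104.6]  dp [-6.5, -3.7, 0.9] az -0.0 hand 0.18
th 69.0 phi 72.0 g  35 tip [-77.6 105.2]  dp [1.3, -5.4, 0.0] az 2.0 hand 0.18
th 72.0 phi 74.0 g  35 tip [-83.1 105.5]  dp [1.4, -5.4, 0.0] az 2.0 hand 0.18
```

Call:
{"api": "jog_arm", "payload": {
  "dp": [
    [-1,-4,0],
    [-0.5,-5,0.3],
    [0,-5,0.3],
    [0.5,-5,0.3],
    [0.5,-5,0],
    [0.5,-5,0],
    [0,-4,0],
    [0,0,0]
  ],
  "angular": [
    [0,0,1],
    [0,0,2],
    [0,0,2.2],
    [0,0,2.2],
    [0,0,2.2],
    [0,0,2.2],
    [0,0,2],
    [0,0,0]
  ],
  "hand": [0.18,0.18,0.18,0.18,0.18,0.18,0.18,0.18]
}}

```text
t: 16.15
tcp_pos: [0.6012, -0.0629, 0.1036]
ee_rot: [[0.004, -0.153, 0.988], [-0.098, 0.983, 0.153], [-0.995, -0.098, -0.011]]
wrist_force: [0.3, -0.6, 0.1]
finger_gap: 0.0352
```

```bash
cat >> p2.py <<'E'
def back(n):
    X=np.load('/tmp/%s.npz'%n)['X'].reshape(-1,3);im=np.load('/tmp/%s.npz'%n)['im'].reshape(-1,3)
    D=X-T0;tx=D@XT*1000;ty=D@U*1000;z=D[:,2]*1000
    m=(abs(tx)<8)&(ty>-178)&(ty<-60)&(z>32)&(z<128)&(im.min(1)>90)
    q=np.c_[ty[m],z[m]].astype(np.float32)
    l=cv2.fitLine(q,cv2.DIST_HUBER,0,.01,.01).ravel();th=np.degrees(np.arctan2(l[1],l[0]))%180
    print(n,len(q),'theta %.1f'%th,'y at z5 %.1f'%(l[2]-(l[3]-5)*l[0]/l[1]))
E
python3 -c "
from p2 import *
back('side13')
st(('14',['wrist','side','top']));back('top14');back('side14')
P.plan([(80,84,35),(84,84,35)],piv=(-74.5,5),d=28)
"
```

```text
side13 218 theta 63.8 y at z5 -172.4
t 16.15 tray xyz mm [  0.3 -98.7 103.6] pitch 84.4 tool z.XT,U,Z [ 0.999  0.033 -0.011] F [ 0.3 -0.6  0.1] gap 0.0352
q [-9.223, 23.466, 94.05, -6.303, 61.495, -105.094] [0.6012, -0.0629, 0.1036]Traceback (most recent call last):
  File "<string>", line 4, in <module>
    st(('14',['wrist','side','top']));back('top14');back('side14')
                                      ~~~~^^^^^^^^^
  File "p2.py", line 9, in back
    l=cv2.fitLine(q,cv2.DIST_HUBER,0,.01,.01).ravel();th=np.degrees(np.arctan2(l[1],l[0]))%180
      ~~~~~~~~~~~^^^^^^^^^^^^^^^^^^^^^^^^^^^^
cv2.error: OpenCV(4.12.0) /io/opencv/modules/imgproc/src/linefit.cpp:50: error: (-215:Assertion failed) count > 0 in function 'fitLine2D_wods'
```

View pics/side14.png

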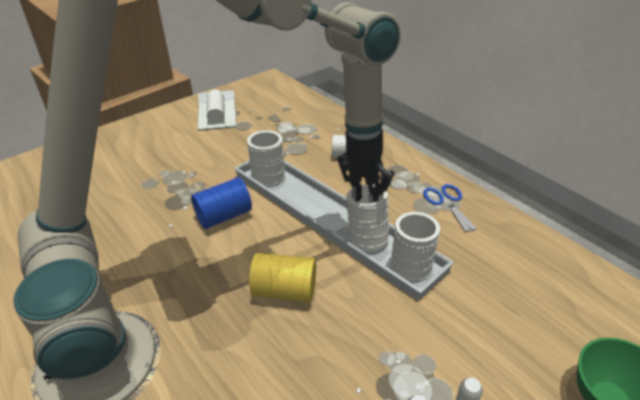

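View pics/wrist14.png

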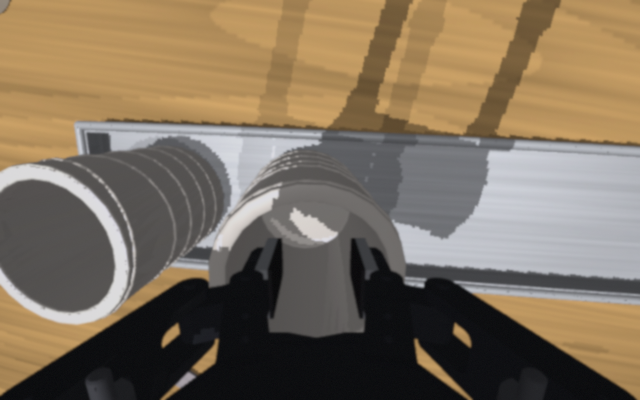

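```bash

python3 -c "
from p2 import *
back('side14')
P.plan([(78,84,35),(82,84,35),(86,87,35),(88,89,35)],piv=(-74.5,5),d=28)
"
```

```text
side14 195 theta 81.0 y at z5 -162.4
th 78.0 phi 84.0 g  35 tip [-92.3  99.7]  dp [3.1, 5.0, 0.0] az -0.4 hand 0.18
th 82.0 phi 84.0 g  35 tip [-100.7  100.5]  dp [0.1, -8.4, 0.0] az 0.0 hand 0.18
th 86.0 phi 87.0 g  35 tip [-107.7   99. ]  dp [2.2, -6.9, 0.0] az 3.0 hand 0.18
th 88.0 phi 89.0 g  35 tip [-111.    97.8]  dp [1.4, -3.2, 0.0] az 2.0 hand 0.18
```

Call:
{"api": "jog_arm", "payload": {
  "dp": [
    [0.5,-3,0],
    [0.5,-3,0],
    [0.5,-3,0],
    [0.5,-3,0],
    [0,-3,0],
    [0,-2,0],
    [0,-1,0],
    [0,0,0]
  ],
  "angular": [
    [0.5,0,1.2],
    [0.5,0,1.2],
    [0.5,0,1.2],
    [0.5,0,1.2],
    [0,0,0.8],
    [0,0,0],
    [0,0,0],
    [0,0,0]
  ],
  "hand": [0.18,0.18,0.18,0.18,0.18,0.18,0.18,0.18]
}}

```text
t: 17.1
tcp_pos: [0.6027, -0.0783, 0.1013]
ee_rot: [[-0.012, -0.119, 0.993], [0.008, 0.993, 0.119], [-1.0, 0.01, -0.011]]
wrist_force: [-0.3, 0.5, 0.3]
finger_gap: 0.0349
```

```bash

python3 -c "
from p2 import *
st(('15',['wrist','side','top']));back('side15')
P.plan([(88,89,35),(90,90,35)],piv=(-74.5,5),d=28)
"
```

```text
t 17.1 tray xyz mm [  -0.  -114.2  101.3] pitch 90.6 tool z.XT,U,Z [ 1.    -0.001 -0.011] F [-0.3  0.5  0.3] gap 0.0349
q [-14.14, 24.425, 92.47, 0.326, 63.899, -111.116] [0.6027, -0.0783, 0.1013]
side15 201 theta 24.0 y at z5 -324.6
th 88.0 phi 89.0 g  35 tip [-111.    97.8]  dp [3.6, 3.0, 0.1] az -1.5 hand 0.18
th 90.0 phi 90.0 g  35 tip [-114.7   97. ]  dp [0.9, -3.7, 0.0] az 1.0 hand 0.18
```

View pics/wrist15.png

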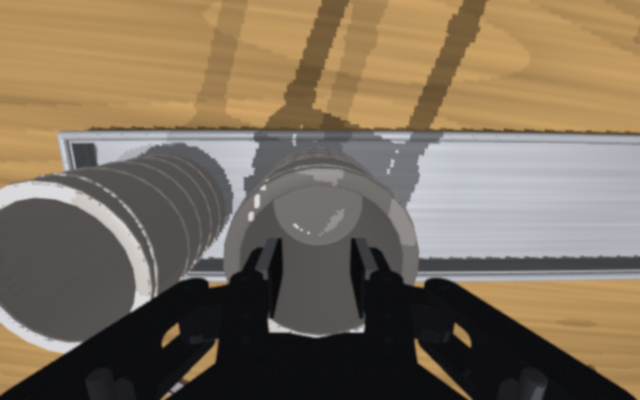

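Call:
{"api": "jog_arm", "payload": {
  "dp": [
    [0,-2,0],
    [0,-2,0],
    [0,-1,0],
    [0,0,0],
    [0,0,0],
    [0,0,0],
    [0,0,0],
    [0,0,0]
  ],
  "angular": [
    [0,0,0],
    [0,0,0],
    [0,0,0],
    [0,0,0],
    [0,0,0],
    [0,0,0],
    [0,0,0],
    [0,0,0]
  ],
  "hand": [0.18,0.18,0.18,0.18,0.18,0.4,0.6,0.7]
}}

```text
t: 18.05
tcp_pos: [0.6032, -0.0828, 0.1014]
ee_rot: [[-0.012, -0.121, 0.993], [0.008, 0.993, 0.121], [-1.0, 0.009, -0.011]]
wrist_force: [-0.2, -0.7, 0.1]
finger_gap: 0.0128
```

```bash

python3 -c "
from p2 import *
st(('16',['wrist','side']))
"
```

```text
t 18.05 tray xyz mm [  -0.  -118.6  101.4] pitch 90.5 tool z.XT,U,Z [ 1.     0.001 -0.011] F [-0.2 -0.7  0.1] gap 0.0128
q [-14.506, 24.505, 92.319, 0.273, 63.96, -111.583] [0.6032, -0.0828, 0.1014]
```

View pics/wrist16.png

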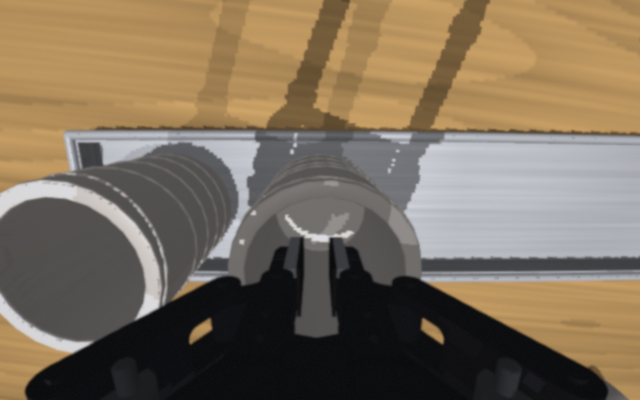

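View pics/side16.png

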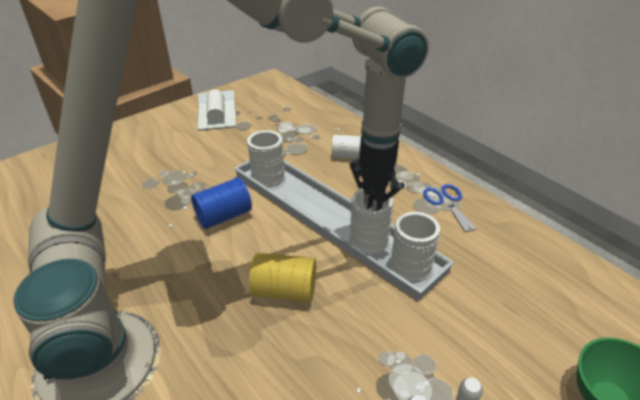

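The pot stands, and the fingers are clear inside the mouth (wrist view, rim around (325,250)). I'll lift the hand straight out and back it away.

Call:
{"api": "jog_arm", "payload": {
  "dp": [
    [-6,0,0],
    [-12,0,0],
    [-20,0,0],
    [-30,0,0],
    [-40,0,0],
    [-20,30,-20],
    [0,30,-35],
    [0,30,-35]
  ],
  "angular": [
    [0,0,0],
    [0,0,0],
    [0,0,0],
    [0,0,0],
    [0,0,0],
    [0,0,0],
    [0,0,0],
    [0,0,0]
  ],
  "hand": [0.7,0.7,0.7,0.7,0.7,0.7,0.7,0.7]
}}

```text
t: 18.95
tcp_pos: [0.5088, -0.0069, 0.2417]
ee_rot: [[-0.003, -0.116, 0.993], [0.006, 0.993, 0.116], [-1.0, 0.006, -0.002]]
wrist_force: [-0.9, 1.6, 1.0]
finger_gap: 0.013
```

Call:
{"api": "jog_arm", "payload": {
  "dp": [
    [0,35,-30],
    [0,35,-30],
    [0,35,-30],
    [0,35,-30],
    [0,35,-30],
    [0,35,-30],
    [0,35,0],
    [0,0,0]
  ],
  "angular": [
    [0,0,0],
    [0,0,0],
    [0,0,0],
    [0,0,0],
    [0,0,0],
    [0,0,0],
    [0,0,0],
    [0,0,0]
  ],
  "hand": [0.7,0.7,0.7,0.7,0.7,0.7,0.7,0.7]
}}

```text
t: 19.75
tcp_pos: [0.2895, 0.2244, 0.2535]
ee_rot: [[0.015, -0.116, 0.993], [0.013, 0.993, 0.116], [-1.0, 0.011, 0.016]]
wrist_force: [-0.4, -1.0, -1.0]
finger_gap: 0.0126
```

```bash
python3 - <<'E'
from p2 import *
st(('17',['top','side']))
X=np.load('/tmp/top17.npz')['X'].reshape(-1,3);X=X[np.isfinite(X).all(1)]
D=X-T0;tx=D@XT*1000;ty=D@U*1000;z=D[:,2]*1000
for n,yc in (('right',-234.7),('pot',-118.5),('left',230.4)):
    m=(abs(tx)<56)&(abs(ty-yc)<52)&(z>112)&(z<140)
    q=np.c_[tx[m],ty[m],z[m]]
    if len(q)<50: print(n,len(q));continue
    c,r=cv2.minEnclosingCircle(q[:,:2].astype(np.float32))
    A=np.c_[q[:,:2]-c,np.ones(len(q))];k=np.linalg.lstsq(A,q[:,2],rcond=None)[0]
    print(n,len(q),'c',np.round(c,1),'r %.1f'%r,'rim z %.1f tilt rad'%np.median(q[:,2]),k[:2].round(3))
E
```

```text
t 19.75 tray xyz mm [-274.6  224.   253.5] pitch 90.7 tool z.XT,U,Z [ 1.    -0.004  0.016] F [-0.4 -1.  -1. ] gap 0.0126
q [26.559, -4.279, 106.312, 0.309, 76.865, -70.157] [0.2895, 0.2244, 0.2535]
right 533 c [   0.  -235.2] r 44.6 rim z 124.5 tilt rad [0.002 0.004]
pot 519 c [   1.2 -116.9] r 44.5 rim z 124.7 tilt rad [-0.011  0.007]
left 542 c [ -1.9 230.9] r 44.5 rim z 124.4 tilt rad [ 0.004 -0.005]
```

View pics/top17.png

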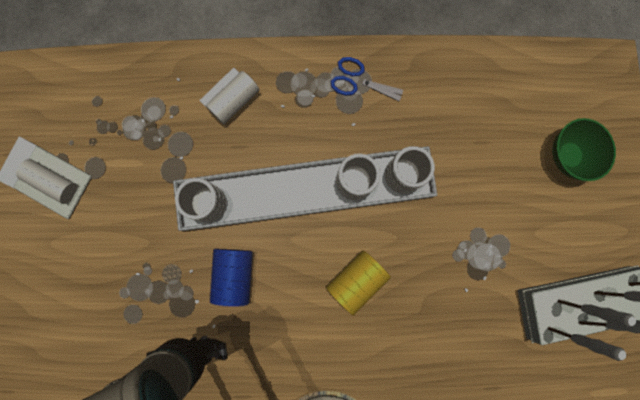

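The top view shows the pot upright at (357,177), clear of pot_right at (411,170). All the measured numbers are within limits, so I'm handing in.

```bash
python3 -c "
from cell import bot
bot.sign_off()"
```

```text
the job is handed in; nothing more can be done
```

The toppled pot is standing on its base, mouth up, between its two neighbours, and the job was handed in at about 20 s of the 54 s allowed. The hand-in gives no verdict, so what follows rests on my own measurements.

**What I did:**
- I pushed the pot about 46 mm along the lane from behind its base, because there was only about 75 mm of room behind it.
- I hooked the closed fingers under the rim and tipped it to about 30°.
- I opened the fingers inside the mouth, without clamping, so they could hold the pot from both sides as it passed its balance point. I then let it down onto its base and backed the hand away.

**Last checks, from the top camera's depth image:**

| Check | Measured | Limit |
|---|---|---|
| Position across the lane | +1 mm | within ±12 mm |
| Position along the lane | −117 mm | within ±160 mm |
| Rim height | about 125 mm | above 115 mm |
| Tilt | about 0.01 rad | below 0.08 rad |
| Distance to pot_right, centre to centre | about 118 mm (30 mm of air) | above 98 mm |
| Distance to pot_left, centre to centre | about 348 mm | above 98 mm |
| Shift of the two standing pots | about 0.5 mm, within measuring error | below 8 mm |

**Differences and gaps:**
- **Sliding:** the pot slid about 4–5 mm towards pot_right while I tipped it, which used up a little of the margin I had left.
- **Angle fits:** the depth fits for the pot's tilt failed or gave nonsense in a few of the later views because the arm was in the way. I relied on the other camera and the wrist view for those.
- **Forces and turning speed:** I could not measure the fingers' force on the pot or the pot's turning speed directly. The wrist force was never above about 2 N in the readings at the end of each move, and past the balance point the pot only dropped a few degrees onto the other finger.

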